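Hang the weighing pail on the bench scale

ROBOT

A 6-joint arm with a two-finger parallel gripper is mounted at the origin on the work surface. World frame = base frame: x ahead of the robot, y to its left, z up, the work surface at z = 0. Lengths are in mm, angles in rad, forces in N, time in s.
With the tool pointing down it reaches from about 300 to 775 mm from the base axis. Payload 14.6 kg.
Tool frame: the origin (TCP) lies on the centre line of the jaws, within the pads' length; the fingertips stand 25 mm ahead of it and the grasp point (between the pads) lies 6 mm ahead of it (robot.finger_overhang is the z of the fingertips in the tool frame, in mm); z points along the fingers, x is the direction in which the jaws open and shut, and the axes are right-handed (so a half turn about z gives the same grasp; the last joint's range is limited). The gripper opens to 85 mm and grips with 20 to 120 N. Pads are 22 mm wide; open, the fingers measure 114 mm over their backs; the gripper's body (76 mm by 85 mm) begins 54 mm behind the grasp point. The pads swing forward as they close: fully open they stand 13 mm farther back than shut.
Start: joints at [-1.389, 0.3, 1.521, -0, 1.321, -0.067], TCP at [135.426, -533.057, 256.281] pointing down, gripper open.
Joint ranges: [-3.03, 3.03], [-0.79, 2.21], [0.23, 2.52], [-1.04, 4.18], [0, 3.07], [-2.55, 2.55]. Speed limits (rad/s): [2.22, 2.22, 2.57, 3.14, 3.14, 3.14].

INTERFACE

Orientations are given as [roll, pitch, yaw] about the fixed x, y, z axes, in that order (R = Rz(yaw) Ry(pitch) Rx(roll)).
In Python, from cell import robot, snapshot, get_calibration gives the robot as it stands.
- The arm moves only by the tool drive_tool, never from a script. Its argument "increments" is text: rows parted by semicolons, each of 5 numbers parted by spaces: the shift along the tool's x, y, z in mm, then the turn about the tool's z in rad, then the finger opening in mm, from 0 to 85.4. A call has 1 to 8 rows; each row is the pose to reach, as a shift and turn from the pose commanded when the call began, along the tool's axes at that moment; what a row does not reach only later rows make up. A row lasts 1/10 s, in which the tool goes at most 50 mm and 8.59 degrees, less where a joint would pass 70% of its speed; a pose out of reach is approached as far as the arm can. A call with a gripper value outside its range is refused whole. The fingers move at their own pace and stop on an object; "force" is the grip in N (left out, the last holds). Time passes only in rows, so rows that repeat a pose let the fingers close. It gives the time, the measured TCP pose, the force and the opening at its end, in the units of the state.
- robot.state(): the state, without advancing time (a new reading comes with each control period).
- snapshot(name): name is "side" or "top" or "wrist"; returns (picture, depth): 400x640x3 uint8, red, green, blue; 400x640 float32, mm along the optical axis (not along the pixel's ray), 0 where there is no reading.
- get_calibration(name): a dict with "fx", "fy", "cx", "cy" (pixels), "world_from_camera" (4x4, takes a point from camera to world coordinates); the wrist camera has in their place "mount" (4x4, takes a point from camera to tool coordinates, whose origin is the TCP and whose axes are the tool frame's). Camera axes: x right, y up, looking along -z (the intrinsics and any distortion apply to the point x, -y, -z); pixel columns grow to the right and rows downward; lengths in mm; the calibration is good to about 2 mm. A picture is of the moment at which its call begins: read the wrist's pose just before it. get_calibration takes no time and is no camera call.
- robot.job_done(): hands the job in, once; it reports no verdict.
The state is a dict: "time": time; "joint_positions": joint angles; "qvel": joint speeds; "joint_torque": joint torques, N m; "eef_pos": TCP position; "orientation": TCP orientation; "force": force on the tool from outside, world axes, zero at the start; "wrist_torque": the same for the moment, N m; "opening": finger opening in mm.
Only numpy, scipy, OpenCV 4.12 (cv2) and the standard library are available. Lean on these libraries where they do the work, as an engineer would, in place of code of your own. Each camera call takes 0.05 s, during which the arm holds its last target.

TASK

Get the empty pail onto the scale so that leaf can be weighed into it: with the pail still standing on the bench, swing its folded bail upright, then hang the pail by the bail on the hook under the dial, letting it down gently. Leave it hanging still and level by the middle of the bail's crossbar; do not let the pail tip over or drag the scale down to its stop on the way, and leave the other things on the bench where they are.

Things in the scene. Friction and masses are not known exactly. Their poses are not given: they have to be found in the camera images.
- pail: Empty galvanised steel pail, loose, 0.29 to 0.43 kg with its bail: 110 mm high, 140 mm across the rim, 104 mm at the foot, 2 mm wall. Origin at the middle of its underside; z up out of the mouth, y from ear to ear. The bail starts folded down over the -x side, which looks roughly toward the robot.
- pail_pivot (a point): The middle of the line through the pail's two ears, on which the bail swings: on the pail's axis, 98 mm above its underside. Axes as for the pail. Ears and feet of the bail reach 83 mm to either side (y).
- bail_bar (a point): Middle of the bail's straight crossbar (8 mm round steel rod). The crossbar runs along this point's y, 52 mm to either side, 85 mm from the ear line; its z axis points from the ear line out to the crossbar (up when upright). Folded, the bar stands about 10 mm outside the rim and 100 mm above the bench, so a fingertip from outside, the hand leaning outward, can catch it from below.
- bail (a joint): Swing angle of the bail: 0 = upright, positive = laid over to the pail's -x side (it starts there, lying level on its stop at about 1.55), negative = over to the +x side; stops at 1.55 either way. The ears are a little stiff (0.02 N m): left within 0.4 rad of upright it stays put, farther over it falls; about 1 N at the crossbar moves it.
- hook_seat (a point): Where the crossbar's centre lies when it sits in the scale's hook: 233 mm above the bench when empty; moves with the hook. The hook is 7 mm round steel in this point's x-z plane (z up). Its mouth opens to -x, roughly toward the robot. A bar lying along y goes in over the tip at z about +35 mm, to x about 0, then down. The bowl is about 30 mm wide inside, its back at x = +22 mm.
- hook_tip (a point): Top end of the hook's upturned tip: 21 mm to -x of the seat and 18 mm above it. Above the mouth, the hook's back returns over the top to the shank, whose lower end is at x = 0, 64 mm above the seat.
- dial_bottom (a point): Lowest point of the dial case, 165 mm above the empty hook's seat, straight over it. The case is a drum 156 mm across with its faces to -x and +x, 50 mm thick (x -25 to +25 mm); a neck 22 mm thick hangs below it to 48 mm under this point. There is no room for an upright hand between dial and hook.
- hook (a joint): How far the spring scale's hook has been drawn down, m: 0 empty, about 0.0025 per 100 g, so about 0.006 to 0.011 under this pail; the stop is at 0.025.
- scale: Hanging dial scale on a bench stand, fixed to the bench. Origin on the bench straight under the hook, z up, x as for the hook. Base plate 290 x 190 mm and 12 mm thick, from x = -90 to +200 mm; column 25 mm thick at x = +150 mm, 635 mm high, with a level arm from its top to above the dial.
- mould: Bystander: wooden cigar mould with cigars in its grooves, 115 x 270 mm, 40 mm high, lying on the bench; origin under its centre.
- bottle: Bystander: clear water bottle with a cap, 64 mm across, 200 mm high, standing; origin at the middle of its foot.
- gum_jar: Bystander: low amber glass jar with a steel lid, 68 mm across, 75 mm high; origin at the middle of its foot.
- blade: Bystander: flat steel rolling knife with a rounded edge, about 110 x 110 mm, 4 mm thick, lying on the bench; origin at its underside near its middle.
There are look-alikes about, which are no part of the job. There is more than one size of the pail; the job needs the largest.

How it is judged (in metres and radians):
On the way:
1. the bail is upright (within 0.3 rad) while the pail still stands on the bench (value of joint bail between -0.3 and 0.3 rad and height (world z) of pail below 0.007 m and angle between pail's own z axis and vertical below 0.1 rad), for 0.3 s.
At the end, for the whole second after the job is handed in: The pail hangs from the hook: the middle of the crossbar within 22 mm of the hook's seat, the scale's hook drawn down at least 4 mm by its weight, the pail upright within 0.2 rad and moving slower than 40 mm/s (distance between bail_bar and hook_seat below 0.022 m and value of joint hook above 0.004 m and angle between pail's own z axis and vertical below 0.2 rad and linear speed of pail below 0.04 m/s and contact force between pail and scale above 1.5 N); the robot touches nothing.
It fails at once if the pail tips over (more than 0.6 rad) (angle between pail's own z axis and vertical above 0.6 rad).
It fails at once if the scale is dragged down to its stop (value of joint hook above 0.0235 m).
It fails at once if a bystander is moved more than 30 mm (distance of any of mould, bottle, gum_jar, blade from where it was at the start of the episode above 0.03 m).
It also fails if it takes over 72 s, if anything falls off the work surface, if the arm or the gripper's body presses on something with over 40 N, if the wrist force passes 120 N, or if a joint passes its speed limit or range.

## Working session

There is one attempt and no reset: what is moved stays moved. The work goes in short steps, Python scripts to look and compute and a tool call to move; the robot and the scene stay as the last step left them, time stands still between calls to the robot, and variables do not carry over. Pictures are saved under pics/ and viewed, and the job is handed in when it is done.

Besides the shell and the picture viewer there is one more tool, called after "Emit:" as a command line: name --argument value ..., lists and objects as JSON in quotes. drive_tool: Moves the arm, as the interface text tells. Its arguments: {"type":"object","properties":{"increments":{"type":"string"},"force":{"type":"number"}},"required":["increments"]}

```bash
ls -la; mkdir -p pics
python3 - <<'E'
from cell import robot, snapshot, get_calibration
import cv2, numpy as np
print(robot.state())
for n in ("side","top","wrist"):
    c=get_calibration(n); print(n,c)
    p,d=snapshot(n); cv2.imwrite(f"pics/{n}0.png",p[:,:,::-1]); np.save(f"pics/{n}0.npy",d)
E
```

```text
total 12
drwxr-xr-x  3 agent agent 4096 Dec  7 06:12 .
drwxr-xr-x 23 root  root  4096 Dec  7 06:12 ..
drwxr-xr-x  2 agent agent 4096 Dec  7 06:12 pics
{'time': 0.0, 'joint_positions': array([-1.38861631e+00,  3.00491004e-01,  1.52158052e+00, -1.01028820e-05,
        1.32068050e+00, -6.66087846e-02]), 'qvel': array([ 0.00028883,  0.00032607, -0.00055231,  0.00021184, -0.00123131,
       -0.00022933]), 'joint_torque': array([-4.17250185e-04, -5.43498051e+01, -3.61791873e+01, -9.78546132e-05,
        4.03125276e-03,  2.99715077e-05]), 'eef_pos': array([ 135.38081973, -532.87222257,  255.71060912]), 'orientation': array([-3.14152525e+00,  1.15745828e-03, -1.32200498e+00]), 'force': array([ 0.17173726, -0.17786145, -0.44151109]), 'wrist_torque': array([0.04175631, 0.01362052, 0.00779211]), 'opening': 84.93441467981528}
side {'fx': 411.4529864460469, 'fy': 411.4529864460469, 'cx': 314.7045751817078, 'cy': 196.79901778970014, 'world_from_camera': array([[-8.28946814e-01,  3.49794525e-01, -4.36452713e-01,
        -5.22420088e+01],
       [-5.59319272e-01, -5.22618653e-01,  6.43452948e-01,
  
[... 427 characters left out ...]
66e-01,  2.29485969e-02,  5.17233763e-03,
         1.69545249e+00],
       [ 7.07262135e-03,  8.35138320e-02,  9.96481519e-01,
         1.95868901e+03],
       [ 0.00000000e+00,  0.00000000e+00,  0.00000000e+00,
         1.00000000e+00]])}
wrist {'fx': 282.99585235416816, 'fy': 282.99585235416816, 'cx': 318.0299621112755, 'cy': 198.46832324283196, 'mount': array([[ 9.99999829e-01,  4.92466391e-04,  3.15118404e-04,
         4.59778828e-01],
       [ 5.61286436e-04, -9.59511291e-01, -2.81669608e-01,
        -7.30324409e+01],
       [ 1.63646851e-04,  2.81669737e-01, -9.59511403e-01,
        -1.17807802e+02],
       [ 0.00000000e+00,  0.00000000e+00,  0.00000000e+00,
         1.00000000e+00]])}
```

View pics/side0.png

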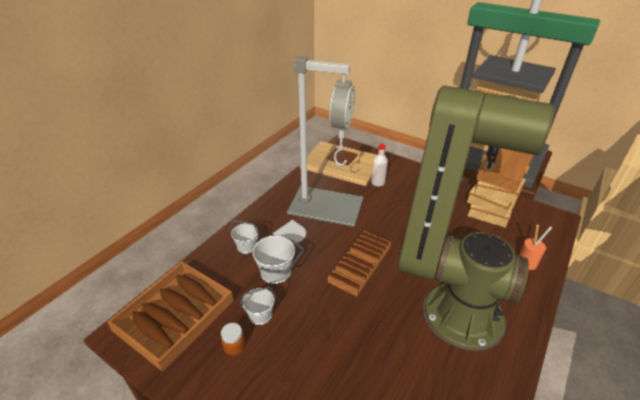

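View pics/top0.png

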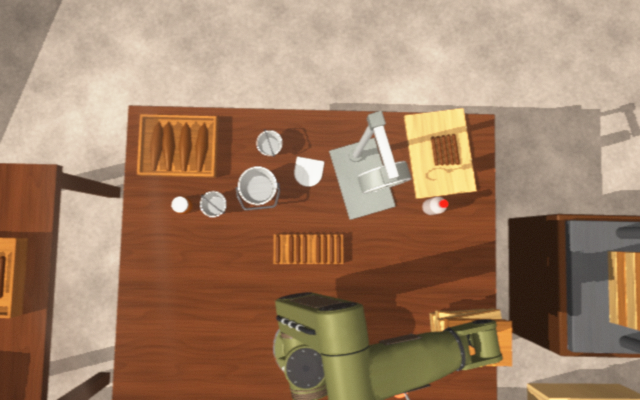

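View pics/wrist0.png

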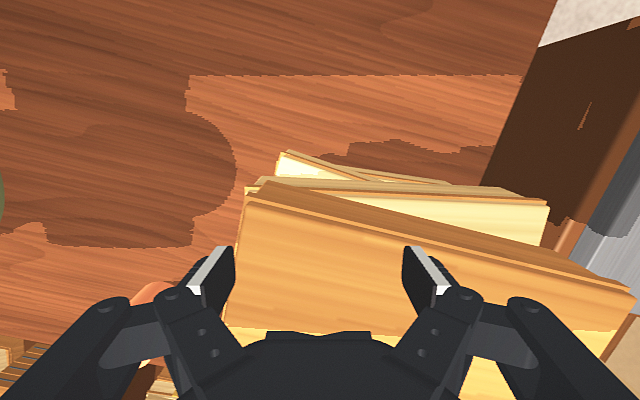

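```bash
cat > h.py <<'E'
import numpy as np, cv2
from scipy.spatial.transform import Rotation as R
from cell import robot, snapshot, get_calibration
def rpy(o): return R.from_euler('xyz',o).as_matrix()
def wfc(n,st=None):
    c=get_calibration(n)
    if n!='wrist': return c,np.array(c['world_from_camera'])
    st=st or robot.state(); T=np.eye(4); T[:3,:3]=rpy(st['orientation']); T[:3,3]=st['eef_pos']
    return c,T@np.array(c['mount'])
def shot(n,tag):
    st=robot.state(); p,d=snapshot(n); c,T=wfc(n,st)
    cv2.imwrite(f'pics/{tag}.png',p[:,:,::-1]); np.savez(f'pics/{tag}.npz',d=d,p=p,T=T,K=[c['fx'],c['fy'],c['cx'],c['cy']]); return p,d
def load(tag):
    z=np.load(f'pics/{tag}.npz'); return z['p'],z['d'],z['T'],z['K']
def cloud(tag):
    p,d,T,K=load(tag); v,u=np.mgrid[:d.shape[0],:d.shape[1]]
    P=np.stack([(u-K[2])/K[0]*d,-(v-K[3])/K[1]*d,-d],-1)
    W=P@T[:3,:3].T+T[:3,3]; W[d==0]=np.nan; return W
def ray(tag,u,v):
    p,d,T,K=load(tag); r=T[:3,:3]@np.array([(u-K[2])/K[0],-(v-K[3])/K[1],-1]); return T[:3,3],r
def onplane(tag,u,v,z):
    o,r=ray(tag,u,v); return o+r*(z-o[2])/r[2]
def crop(tag,x0,x1,y0,y1,s,out):
    p=load(tag)[0][y0:y1,x0:x1,::-1]; cv2.imwrite(f'pics/{out}.png',cv2.resize(p,None,fx=s,fy=s,interpolation=cv2.INTER_CUBIC))
def tri(a,b):
    (o1,d1),(o2,d2)=a,b; A=np.stack([d1,-d2],1); s=np.linalg.lstsq(A,o2-o1,rcond=None)[0]
    p,q=o1+s[0]*d1,o2+s[1]*d2; return (p+q)/2,np.linalg.norm(p-q)
E
python3 - <<'E'
from h import *
shot('top','t1'); shot('side','s1')
crop('t1',160,420,95,235,3,'t1c'); crop('s1',200,400,40,320,2,'s1c')
W=cloud('t1'); print('depth ok frac',np.isfinite(W[...,0]).mean()); 
for u,v in [(258,187),(258,170),(300,365),(385,175),(213,204)]: print(u,v,W[v,u])
E
```

```text
depth ok frac 0.99618359375
258 187 [626.47773558 206.14447391  -7.50755407]
258 170 [683.58064887 198.71751409  83.89565011]
300 365 [  8.68620859  16.70502    301.06610202]
385 175 [nan nan nan]
213 204 [553.04294548 383.21962387   1.25254118]
```

View pics/t1c.png

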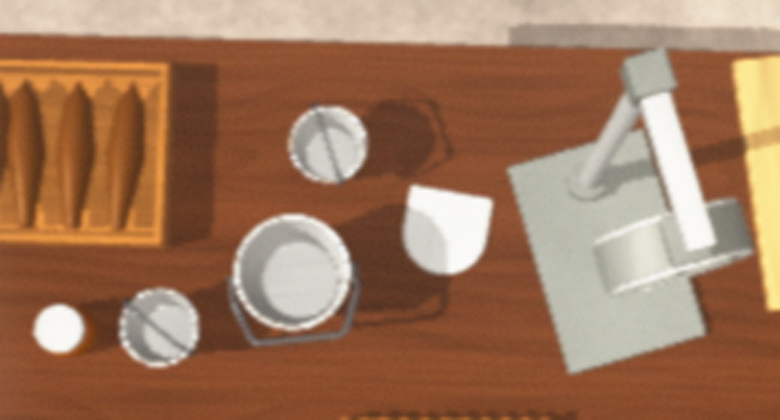

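View pics/s1c.png

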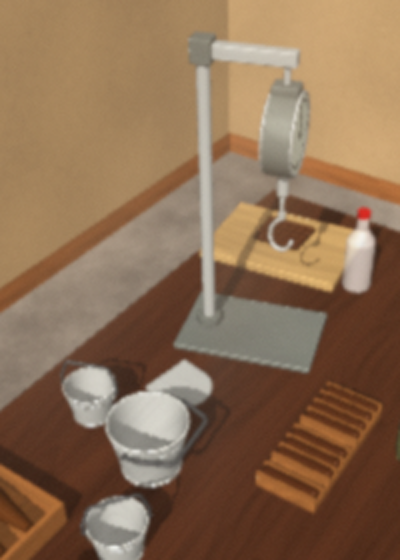

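```bash
cat >> h.py <<'E'
def inc(goal,yaw=None,st=None):
    st=st or robot.state(); M=rpy(st['orientation']); s=M.T@(np.array(goal)-st['eef_pos'])
    t=0 if yaw is None else -(yaw-st['orientation'][2])
    return np.round(s,1),round(t,3)
E
python3 - <<'E'
from h import *
print(inc([340,-180,320],-.6))
E
```

```text
(array([-291.8, -285.2,  -63.8]), np.float64(-0.722))
```

Emit:
drive_tool --increments "-30 -30 -10 -0.08 85; -70 -68 -20 -0.18 85; -110 -107 -30 -0.28 85; -150 -145 -40 -0.38 85; -190 -184 -50 -0.48 85; -230 -223 -58 -0.58 85; -265 -260 -64 -0.66 85; -292 -285 -64 -0.72 85"

```text
time: 1.05
eef_pos: [330.4, -195.4, 319.8]
orientation: [-3.142, -0.001, -0.599]
force: [0.4, -0.6, 0.1]
opening: 85.0
```

Run:
```python
from h import *
print(robot.state()['eef_pos'],inc([520,170,330],.07))
```

```text
[ 330.37404753 -195.35136919  319.7851578 ] (array([ -49.4, -408.6,  -10.3]), np.float64(-0.669))
```

Emit:
drive_tool --increments "-5 -45 -2 -0.08 85; -11 -95 -3 -0.17 85; -17 -145 -5 -0.26 85; -24 -195 -6 -0.35 85; -30 -245 -7 -0.44 85; -36 -295 -8 -0.53 85; -42 -345 -9 -0.61 85; -48 -390 -10 -0.67 85"

```text
time: 1.85
eef_pos: [511.6, 153.8, 329.0]
orientation: [3.142, -0.0, 0.072]
force: [0.2, -0.9, 0.6]
opening: 84.7
```

Emit:
drive_tool --increments "0 0 0 0 85; 0 0 0 0 85"

```text
time: 2.05
eef_pos: [511.0, 152.0, 328.4]
orientation: [3.141, 0.001, 0.069]
force: [0.2, 0.7, 0.2]
opening: 84.9
```

Run:
```python
from h import *
st=robot.state(); print(st['eef_pos'],st['orientation'],st['joint_positions'])
shot('wrist','w1'); shot('side','s2')
```

```text
[511.03025511 152.02213547 328.3707883 ] [3.14125088e+00 1.26904515e-03 6.91945385e-02] [ 2.20504405e-01  2.17130582e-01  1.45796941e+00 -1.47359757e-04
  1.46779872e+00  1.51324897e-01]
```

View pics/w1.png

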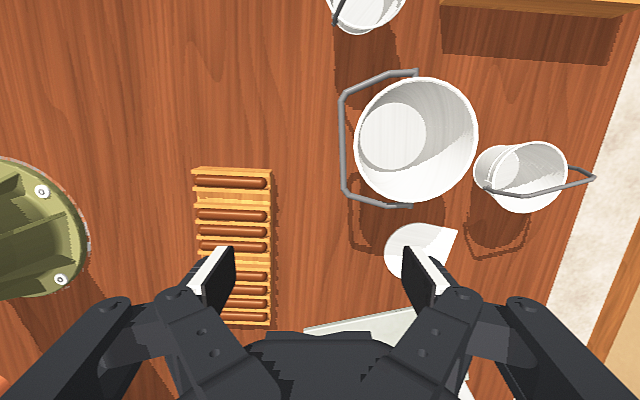

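View pics/s2.png

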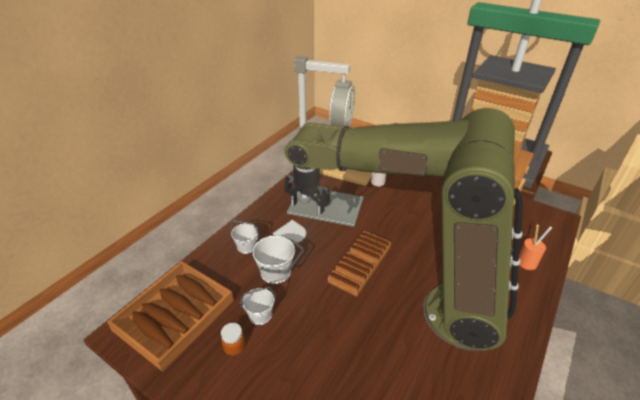

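Run:
```python
from h import *
W=cloud('w1'); p=load('w1')[0].astype(int)
g=(abs(p[...,0]-p[...,2])<18)
z=W[...,2]
# rim: grey points z 106..113 near pail
m=g&(z>105)&(z<116)&(W[...,0]>520)&(W[...,0]<720)&(W[...,1]>110)&(W[...,1]<300)
m[:,:]&=(np.arange(640)[None,:]>355)
P=W[m]; 
A=np.c_[2*P[:,:2],np.ones(len(P))]; s=np.linalg.lstsq(A,(P[:,:2]**2).sum(1),rcond=None)[0]; r=np.sqrt(s[2]+s[0]**2+s[1]**2); 
res=np.hypot(P[:,0]-s[0],P[:,1]-s[1])-r; print('rim',len(P),s[:2],r,res.std(),P[:,2].mean())
# bar
for (u,v) in [(341,110),(341,130),(342,150),(343,165),(343,180),(341,145)]:
    print(u,v,p[v,u],W[v,u])
# bench and lateral
print('bench',W[250,300],W[60,250])
# side: arm wrist
S=cloud('s2')
for (u,v) in [(297,155),(310,125),(290,150),(308,170),(308,200),(300,140),(325,150)]: print('side',u,v,S[v,u])
ps=load('s2')[0].astype(int)
ol=(ps[...,1]>ps[...,2]+20)&(S[...,0]>430)&(S[...,2]>300)&(abs(S[...,1]-150)<150)
Q=S[ol]; print('olive',Q.min(0),Q.max(0))
hand=(ps.sum(-1)<150)&(S[...,0]>400)&(S[...,2]>200)&(abs(S[...,1]-150)<120)&(S[...,0]<650)
Q=S[hand]; print('black',Q.min(0),Q.max(0))
```

```text
rim 1976 [622.62375857 200.13565688] 69.15428793235468 1.4673335486488674 109.97412264154211
341 110 [161 157 157] [533.40498791 231.11794282 102.92608036]
341 130 [162 159 158] [535.33707517 208.74398683 104.49941859]
342 150 [162 156 155] [538.61641755 185.66143096 105.01138825]
343 165 [158 153 152] [541.65744371 167.48144491 103.39134265]
343 180 [161 158 156] [543.41025825 148.83435132 103.33926124]
341 145 [162 163 158] [537.08235303 191.24353813 102.6846347 ]
bench [ 4.91299776e+02 -2.58860244e+00 -5.09350445e-02] [ 4.04357842e+02  2.92803713e+02 -9.73958891e-02]
side 297 155 [495.13141085 210.14899648 549.48126594]
side 310 125 [523.23520907 108.57403759 582.44482275]
side 290 150 [516.49727722 211.55535003 558.10498573]
side 308 170 [487.17383591 172.59612444 482.52296215]
side 308 200 [ 736.38862755 -176.14230587   22.75997555]
side 300 140 [495.1356038  194.9844468  587.34794659]
side 325 150 [422.00689159 188.83314549 579.4815422 ]
olive [4.30062006e+02 3.40861951e-02 3.00205077e+02] [1999.68465573  299.99544573  723.54346978]
black [437.76965248 137.42062245 321.93652015] [577.30719215 191.4178504  476.07743745]
```

Run:
```python
from h import *
crop('w1',300,520,50,230,3.5,'w1c'); crop('s2',260,400,60,240,4,'s2c')
```

```text
(no output)
```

View pics/w1c.png

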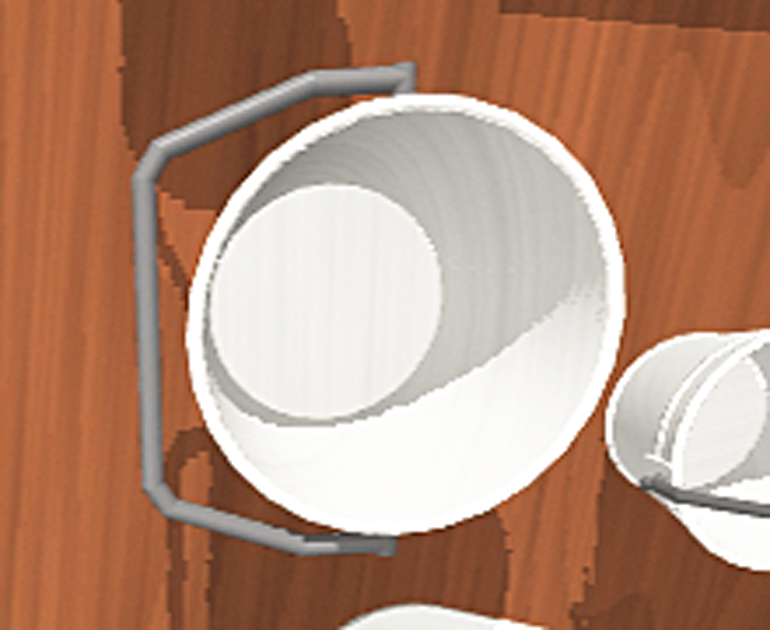

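View pics/s2c.png

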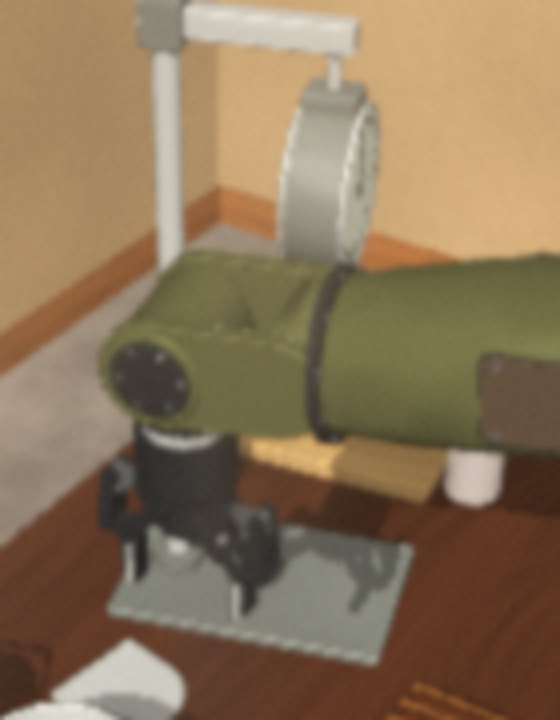

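Run:
```python
from h import *
T=cloud('t1'); S=cloud('s1')
# base plate corners via top image contour on plane z=12
p=load('t1')[0]; 
from h import cv2
# crop px -> full: u=160+x/3, v=95+y/3 ; left edge ends (512,170),(570,373), near edge (570,373)-(704,336)
for x,y in [(512,170),(570,373),(704,336)]: print('plate',onplane('t1',160+x/3,95+y/3,12))
# dial/arm depth points in the side view
for name,W in (('t',T),('s',S)):
    m=(W[...,2]>395)&(W[...,2]<560)&(W[...,0]>520)&(W[...,0]<800)&(W[...,1]>-200)&(W[...,1]<60)
    Q=W[m]; print(name,len(Q),Q.min(0),Q.max(0))
    m=(W[...,2]>600)&(W[...,2]<660)&(W[...,0]>520)&(W[...,0]<900)&(W[...,1]>-250)&(W[...,1]<150)
    Q=W[m]
    if len(Q):
        c=Q.mean(0); w,v=np.linalg.eigh(np.cov((Q-c)[:,:2].T)); print('arm',c,v[:,1],np.arctan(v[1,1]/v[0,1]),Q.min(0),Q.max(0))
m=(S[...,2]>215)&(S[...,2]<350)&(S[...,0]>560)&(S[...,0]<760)&(S[...,1]>-150)&(S[...,1]<20)
v,u=np.where(m)
for a,b in zip(v,u): print(b,a,np.round(S[a,b]),end='; ')
crop('s1',310,370,60,190,5,'s1h')
```

```text
plate [774.29826611 -83.79332993  12.        ]
plate [ 503.7302397 -165.9898498   12.       ]
plate [ 556.98909687 -343.65582852   12.        ]
t 510 [ 568.34063873 -199.88014037  395.07941254] [ 765.51892678 -144.74488495  555.30156488]
arm [ 696.42271383 -198.29435456  625.74669931] [-0.95115378 -0.30871749] 0.3138443685756666 [ 598.4734515  -241.38711829  600.65514759] [ 783.09588509 -156.45214171  643.61263346]
s 944 [ 566.67357577 -199.64616356  395.5202257 ] [ 769.98468048 -141.47198092  559.97409425]
arm [ 689.79829203 -191.57933964  617.75971068] [-0.94108436 -0.33817189] 0.3449736608698507 [ 595.15071011 -241.65222557  600.23335531] [ 777.6660206  -151.83951516  635.88876781]
```

View pics/s1h.png

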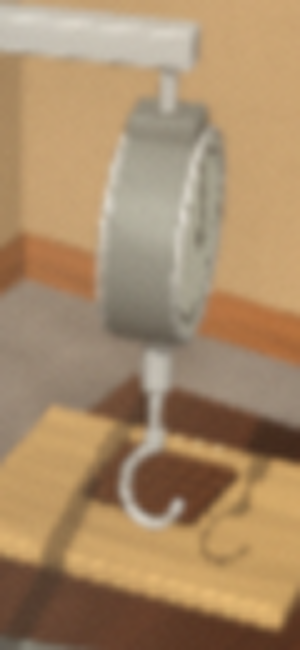

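Run:
```python
from h import *
S=cloud('s1')
hx=np.array([np.cos(.293),np.sin(.293)]); hy=np.array([-hx[1],hx[0]]); o=np.array([613.5,-230.6])
def loc(P): d=P[...,:2]-o; return np.stack([d@hx,d@hy,P[...,2]],-1)
L=loc(S)
m=(L[...,2]>215)&(L[...,2]<345)&(abs(L[...,0])<60)&(abs(L[...,1])<40)
Q=L[m]; v,u=np.where(m); 
for a,b,q in zip(v,u,Q): print(b,a,*np.round(q).astype(int),end='; ')
print()
for n in('s1','t1'):
    L=loc(cloud(n)); m=(L[...,2]>396)&(L[...,2]<550)&(abs(L[...,0])<60)&(abs(L[...,1])<100); Q=L[m]; print(n,len(Q),Q.min(0),Q.max(0),np.percentile(Q,[2,98],axis=0))
```

```text
340 139 5 10 343; 341 139 3 4 340; 340 140 5 9 339; 341 140 2 7 338; 340 141 6 6 332; 341 141 2 7 333; 340 142 5 8 329; 341 142 2 5 328; 340 143 6 5 323; 341 143 2 5 324; 340 144 6 6 319; 341 144 2 6 320; 339 145 11 1 311; 340 145 5 8 316; 341 145 3 -2 310; 339 146 9 6 310; 340 146 5 8 311; 341 146 3 -2 306; 342 146 -2 3 310; 339 147 9 6 305; 340 147 3 14 311; 341 147 1 5 306; 342 147 -4 10 310; 339 148 6 16 307; 340 148 4 10 304; 341 148 1 7 303; 342 148 -3 7 304; 338 149 13 5 295; 339 149 8 10 299; 340 149 4 10 299; 341 149 0 9 299; 336 150 19 11 293; 337 150 17 5 290; 338 150 13 3 289; 339 150 8 8 293; 336 151 21 2 282; 337 151 16 6 286; 335 152 23 8 281; 336 152 19 11 284; 334 153 28 4 273; 335 153 23 10 278; 334 154 27 7 271; 335 154 23 8 272; 334 155 27 8 267; 335 155 24 6 266; 334 156 28 5 260; 335 156 24 2 259; 334 157 28 5 256; 335 157 23 6 257; 334 158 26 10 254; 335 158 23 8 254; 334 159 26 9 249; 335 159 24 2 245; 335 160 23 7 244; 345 160 -17 6 251; 335 161 22 8 240; 336 161 19 6 239; 344 161 -14 9 248; 345 161 -16 3 244; 336 162 19 4 233; 337 162 14 8 237; 343 162 -9 6 240; 344 162 -13 4 240; 337 163 14 8 232; 338 163 11 5 231; 339 163 6 8 234; 342 163 -6 6 234; 343 163 -10 8 237; 344 163 -14 7 237; 338 164 11 4 226; 339 164 7 3 226; 340 164 1 10 231; 341 164 -2 7 230; 342 164 -6 6 230; 343 164 -8 0 226; 
s1 897 [-25.27795532 -71.91406617 405.73176632] [ 33.70806504  88.08721949 549.97987705] [[-23.86790866 -61.78097625 413.60599381]
 [ 31.10304029  83.28930637 548.4721083 ]]
t1 753 [-24.05973337 -72.47356083 401.54377412] [ 35.3549382   82.1306088  549.98648201] [[-22.65471027 -66.51928728 410.12397954]
 [ 33.25345395  80.08184513 549.49142141]]
```

Run:
```python
from h import *
p,d,T,K=load('w1'); W=cloud('w1'); st=robot.state()
Tt=np.eye(4); C=np.array(get_calibration('wrist')['mount'])
v,u=np.mgrid[:400,:640]; P=np.stack([(u-K[2])/K[0]*d,-(v-K[3])/K[1]*d,-d],-1)@C[:3,:3].T+C[:3,3]
for v0 in range(245,330,6):
    r=P[v0]; ok=(d[v0]>0)&(r[:,2]<40)&(r[:,0]>0)
    us=np.where(ok)[0]
    print(v0,[(int(a),*np.round(r[a]).astype(int).tolist()) for a in us[::6]][:16])
crop('w1',380,520,230,330,5,'w1f')
```

```text
245 []
251 [(403, 44, -6, 12), (409, 44, -10, 3), (415, 47, -11, 2), (421, 50, -11, 2)]
257 [(403, 44, -3, 11), (409, 44, -8, 2), (415, 45, -10, -3), (421, 48, -11, -4), (427, 50, -10, -3), (433, 56, -7, 3)]
263 [(402, 44, 1, 11), (408, 44, -4, 2), (414, 44, -8, -5), (420, 45, -11, -10), (426, 47, -11, -10), (432, 50, -11, -9), (438, 56, -7, -2)]
269 [(402, 44, 4, 10), (408, 44, -1, 2), (414, 44, -6, -6), (420, 44, -9, -12), (426, 46, -10, -14), (432, 48, -11, -14), (438, 54, -6, -7), (444, 57, -7, -7)]
275 [(401, 44, 8, 12), (407, 44, 2, 2), (413, 44, -2, -5), (419, 44, -7, -12), (425, 44, -10, -17), (431, 47, -10, -18), (437, 49, -10, -18), (443, 54, -7, -13), (449, 56, -7, -13)]
281 [(402, 44, 9, 8), (408, 44, 4, 0), (414, 44, -1, -7), (420, 44, -5, -14), (426, 44, -9, -20), (432, 45, -10, -23), (438, 48, -10, -22), (444, 49, -11, -23), (450, 56, -6, -16), (456, 58, -6, -16)]
287 [(404, 44, 10, 4), (410, 44, 5, -3), (416, 44, 0, -10), (422, 44, -4, -17), (428, 44, -7, -22), (434, 45, -10, -25), (440, 47, -10, -26), (446, 49, -10, -26), (452, 50, -11, -28), (458, 52, -12, -29), (46
[... 1569 characters left out ...]
7, -38), (508, 63, -8, -40)]
323 [(412, 27, -17, -53), (418, 29, -17, -53), (424, 30, -17, -53), (430, 32, -16, -52), (436, 34, -17, -53), (442, 35, -17, -53), (448, 37, -17, -53), (454, 38, -17, -53), (460, 41, -16, -53), (466, 42, -17, -53), (472, 47, -12, -47), (478, 54, -5, -39), (484, 56, -6, -41), (490, 57, -7, -41), (496, 59, -7, -41), (502, 61, -7, -41)]
329 [(408, 25, -18, -57), (414, 27, -17, -55), (420, 29, -17, -55), (426, 30, -17, -56), (432, 32, -17, -55), (438, 33, -17, -55), (444, 35, -17, -56), (450, 37, -16, -55), (456, 38, -17, -56), (462, 40, -17, -56), (468, 43, -15, -54), (474, 53, -3, -40), (480, 55, -3, -40), (486, 57, -4, -41), (492, 58, -5, -42), (498, 60, -5, -42)]
```

View pics/w1f.png

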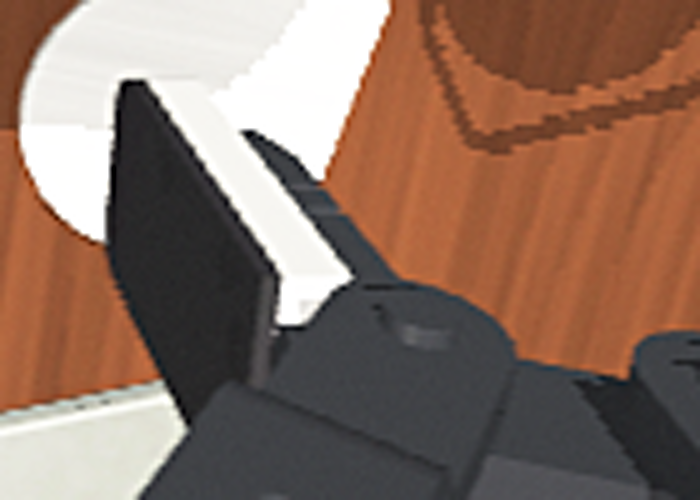

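Run:
```python
from h import *
print(inc([543.3,148.1,190],.121))
```

```text
(array([ 32.2,   4.8, 139.1]), np.float64(-0.054))
```

Emit:
drive_tool --increments "8 1 30 -0.02 16; 16 3 65 -0.04 16; 24 4 100 -0.054 16; 30 5 125 -0.054 16; 32 5 139 -0.054 16; 32 5 139 -0.054 16; 32 5 139 -0.054 16; 32 5 139 -0.054 16"

```text
time: 2.95
eef_pos: [543.7, 148.6, 191.8]
orientation: [-3.141, -0.003, 0.122]
force: [0.4, -0.1, 0.4]
opening: 15.9
```

Run:
```python
from h import *
st=robot.state(); print(st['eef_pos'],st['orientation'],st['opening'])
shot('wrist','w2')
```

```text
[543.72822845 148.64257212 191.80652903] [-3.14135690e+00 -2.57186452e-03  1.21716640e-01] 15.857442583268707
```

View pics/w2.png

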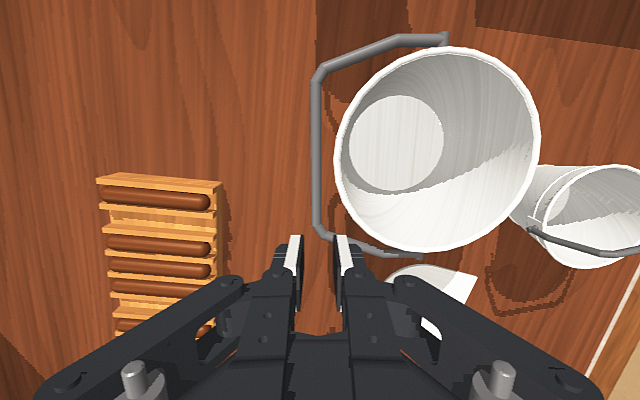

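Run:
```python
from h import *
W=cloud('w2'); p,d,T,K=load('w2'); st=robot.state(); M=rpy(st['orientation'])
for v in range(85,225,10):
    r=p[v].astype(int); z=W[v,:,2]
    m=(z>92)&(z<112)&(np.arange(640)>300)&(np.arange(640)<330); u=np.where(m)[0]
    c=(u.min()+u.max())/2; w=onplane('w2',c,v,100); t=M.T@(w-st['eef_pos']); print(v,u.min(),u.max(),np.round(w,1),'tool',np.round(t,1),'z',np.round(z[m].max(),1))
# triangulate bar corners w1/w2 : corner px
for a,b in [((345,95),(316,78)),((344,190),(318,226))]: print(tri(ray('w1',*a),ray('w2',*b)))
m=(abs(W[...,2]-110)<4)&(np.arange(640)[None,:]>333)&(np.arange(640)[None,:]<545)&(W[...,1]>100)&(W[...,1]<290)&(W[...,0]<700)&(p.min(-1)>120)
P=W[m]; A=np.c_[2*P[:,:2],np.ones(len(P))]; s=np.linalg.lstsq(A,(P[:,:2]**2).sum(1),rcond=None)[0]; print(s[:2],np.sqrt(s[2]+s[0]**2+s[1]**2),len(P))
```

```text
85 310 321 [532.6 239.5 100. ] tool [ -0.2 -91.4  91.6] z 105.5
95 310 321 [533.4 233.  100. ] tool [ -0.2 -84.9  91.6] z 104.6
105 311 321 [534.5 226.5 100. ] tool [  0.1 -78.3  91.6] z 104.5
115 311 321 [535.3 219.8 100. ] tool [  0.1 -71.5  91.6] z 104.6
125 311 321 [536.1 213.  100. ] tool [  0.1 -64.7  91.6] z 104.7
135 311 321 [537. 206. 100.] tool [  0.1 -57.6  91.6] z 104.6
145 311 321 [537.8 198.9 100. ] tool [  0.1 -50.5  91.6] z 104.3
155 311 321 [538.7 191.7 100. ] tool [  0.  -43.2  91.6] z 104.0
165 311 321 [539.6 184.3 100. ] tool [  0.  -35.8  91.6] z 104.8
175 311 321 [540.5 176.7 100. ] tool [  0.  -28.2  91.6] z 105.5
185 311 321 [541.4 169.  100. ] tool [ -0.  -20.4  91.6] z 104.8
195 312 321 [542.7 161.2 100. ] tool [  0.3 -12.5  91.6] z 104.6
205 312 321 [543.7 153.2 100. ] tool [ 0.3 -4.4 91.6] z 104.3
215 312 319 [543.9 145.  100. ] tool [-0.5  3.8 91.6] z 104.2
(array([533.86514624, 244.00602522, 120.7739292 ]), np.float64(5.331707076448893))
(array([547.04884647, 133.76904223,  94.20967177]), np.float64(0.38880265942040887))
[622.43069405 200.1621336 ] 69.16247384239134 5713
```

Emit:
drive_tool --increments "0 0 25 0 16; 0 0 50 0 16; 0 0 68 0 16; 0 0 79 0 16; 0 0 79 0 16" --force 20

```text
time: 3.5
eef_pos: [543.1, 148.7, 110.5]
orientation: [3.142, 0.001, 0.122]
force: [0.1, -0.2, -0.3]
opening: 16.1
```

Run:
```python
from h import *
print(robot.state()['eef_pos'],robot.state()['force']);shot('wrist','w3')
```

```text
[543.08487168 148.656732   110.51375151] [ 0.05823571 -0.20888649 -0.28246628]
```

View pics/w3.png

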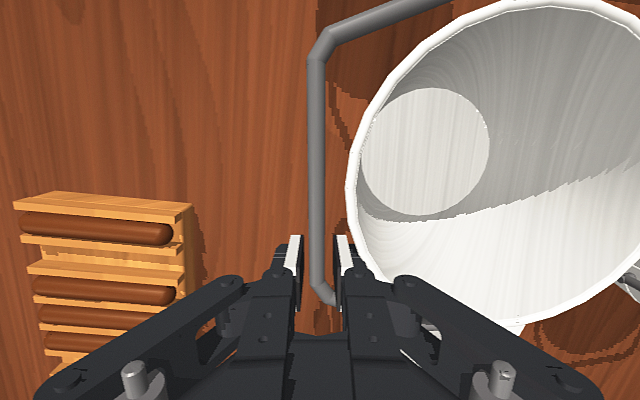

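Emit:
drive_tool --increments "0 -2 0 0 12; 0 -3 0 0 4; 0 -3 0 0 4; 0 -3 0 0 4; 0 -3 0 0 4" --force 20

```text
time: 4.05
eef_pos: [543.4, 151.8, 112.2]
orientation: [-3.141, -0.002, 0.122]
force: [-2.3, -1.1, 7.7]
opening: 6.7
```

Emit:
drive_tool --increments "0 0 -4 0 4; 0.4 0 -8.5 0 4; 1 0 -13 0 4; 1.7 0 -17 0 4; 2.7 0 -21 0 4; 3.8 0 -25 0 4; 5.2 0 -29 0 4; 6.7 0 -33 0 4"

```text
time: 4.85
eef_pos: [549.8, 152.5, 144.4]
orientation: [-3.142, 0.0, 0.122]
force: [0.5, -0.5, -1.8]
opening: 7.1
```

Run:
```python
from h import *
print(robot.state()['eef_pos'],robot.state()['force']);shot('wrist','w4');shot('side','s4'); crop('s4',210,340,150,310,4,'s4c')
```

```text
[549.75639345 152.50586278 144.36199562] [ 0.53524397 -0.45825508 -1.84927928]
```

View pics/w4.png

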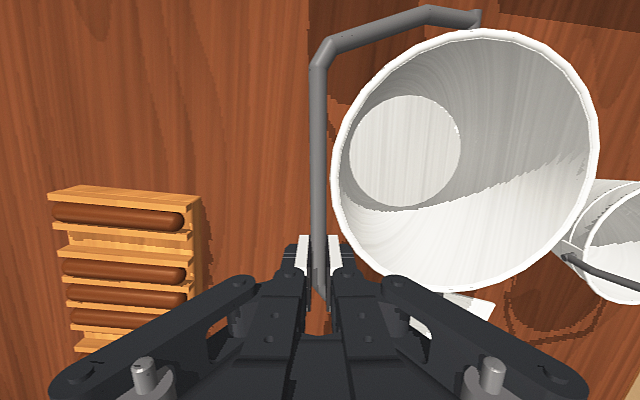

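View pics/s4c.png

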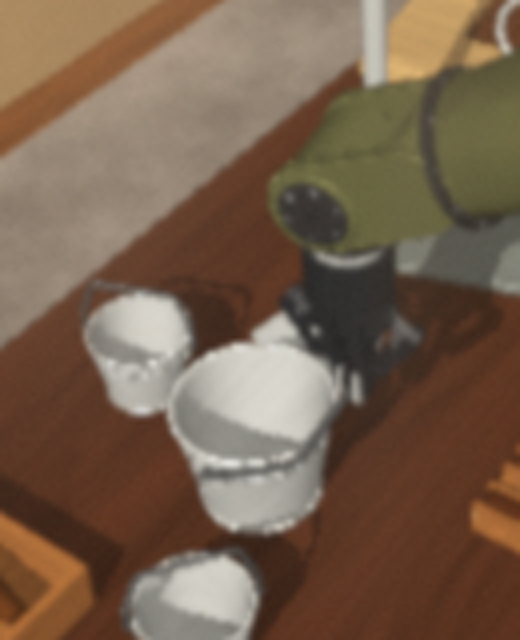

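Emit:
drive_tool --increments "3.7 0 -7.7 0 4; 8 0 -15 0 4; 13.3 0 -21.7 0 4; 19 0 -28 0 4; 25.4 0 -33.5 0 4; 32.3 0 -38.4 0 4; 39.7 0 -42.7 0 4; 47.5 0 -46 0 4"

```text
time: 5.75
eef_pos: [597.5, 158.3, 190.5]
orientation: [3.142, -0.0, 0.122]
force: [-1.2, -0.4, -1.2]
opening: 7.1
```

Emit:
drive_tool --increments "8.2 0 -2.7 0 4; 16.5 0 -4.7 0 4; 25 0 -5.8 0 4; 31 0 -6 0 4; 31 0 -6 0 4"

```text
time: 6.25
eef_pos: [628.1, 162.1, 195.7]
orientation: [-3.142, 0.0, 0.122]
force: [-0.2, -0.7, -1.4]
opening: 7.2
```

Run:
```python
from h import *
print(robot.state()['eef_pos'],robot.state()['force']);shot('wrist','w5');shot('side','s5'); crop('s5',210,340,150,310,4,'s5c')
```

```text
[628.11315453 162.05350099 195.65159022] [-0.17999727 -0.74692095 -1.42008387]
```

View pics/w5.png

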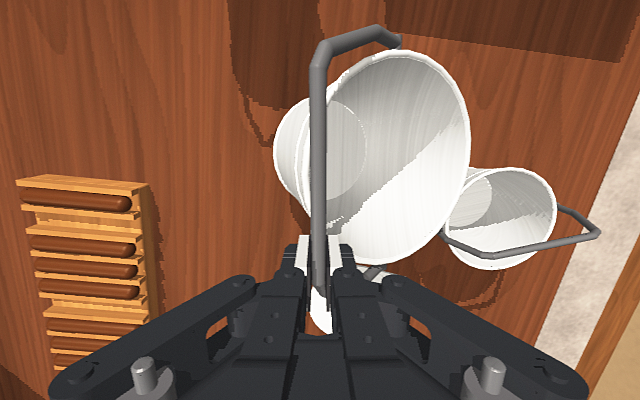

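View pics/s5c.png

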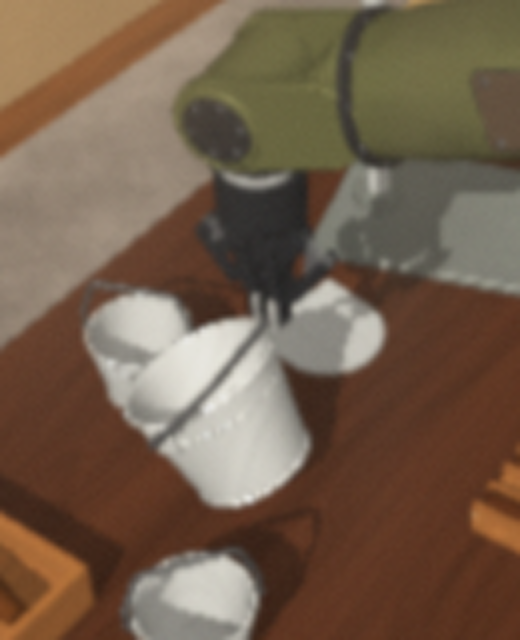

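Emit:
drive_tool --increments "-6 0 0.2 0 4; -14.5 0 1.3 0 4; -22.8 0 3.3 0 4; -31 0 6 0 4; -31 0 6 0 4"

```text
time: 6.85
eef_pos: [595.7, 158.1, 190.0]
orientation: [3.141, 0.001, 0.122]
force: [-0.7, -0.6, -1.4]
opening: 6.7
```

Run:
```python
from h import *
print(robot.state()['eef_pos'],robot.state()['force']);shot('wrist','w6');shot('side','s6'); crop('s6',210,340,150,310,4,'s6c')
for t in('w5','w6'):
    W=cloud(t); p=load(t)[0]
    m=(W[...,2]>60)&(np.arange(640)[None,:]>272)&(np.arange(400)[:,None]<270)&(W[...,1]>100)&(W[...,0]>500)&(W[...,0]<720)&(W[...,1]<300)&(p.min(-1)>150)
    P=W[m]; h=P[:,2]; print(t,'top',h.max(),P[h.argmax()], 'pctl',np.percentile(h,[50,90,98]))
```

```text
[595.7347845  158.07862052 190.04343188] [-0.66769388 -0.59456972 -1.44897975]
w5 top 212.96637124058958 [621.28781157 173.80402341 212.96637124] pctl [ 97.66560259 152.96134989 200.83499131]
w6 top 205.87413442804893 [588.91630456 168.95761456 205.87413443] pctl [ 99.72226839 117.60232994 191.80904504]
```

View pics/s6c.png

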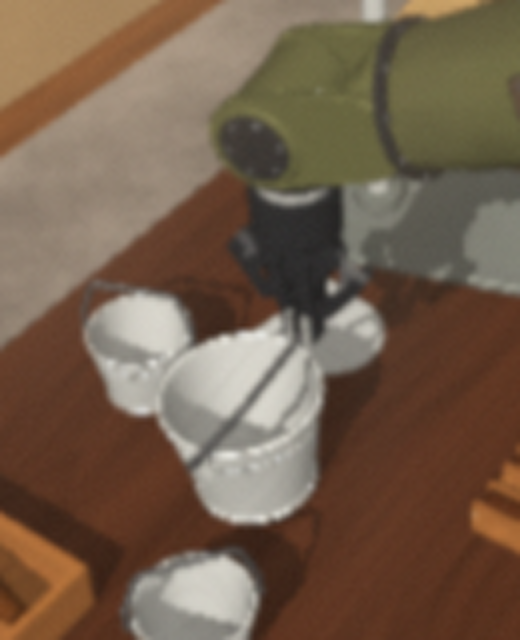

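View pics/w6.png

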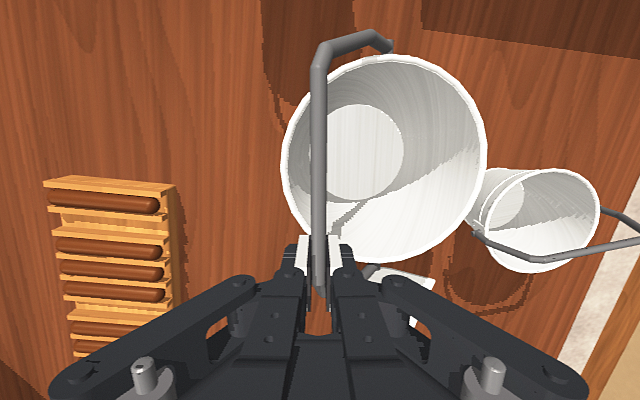

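Run:
```python
from h import *
W=cloud('w6'); p=load('w6')[0]
# rim outline pixels picked on w6
px=[(486,160),(470,210),(420,62),(370,60),(283,155),(300,215),(475,120),(440,75),(300,110),(440,242)]
Q=[]
for u,v in px:
    w=W[v-3:v+4,u-3:u+4].reshape(-1,3); w=w[np.isfinite(w[:,0])]; q=w[w[:,2].argmax()]; Q.append(q); print(u,v,np.round(q))
Q=np.array(Q); A=np.c_[Q[:,:2],np.ones(len(Q))]; s=np.linalg.lstsq(A,Q[:,2],rcond=None)[0]; print(s,np.abs(A@s-Q[:,2]).max())
```

```text
486 160 [707. 212. 112.]
470 210 [704. 177. 113.]
420 62 [649. 268. 113.]
370 60 [615. 265. 114.]
283 155 [570. 202. 120.]
300 215 [582. 160. 120.]
475 120 [695. 240. 110.]
440 75 [664. 265. 112.]
300 110 [577. 229. 117.]
440 242 [688. 150. 115.]
[-5.45123233e-02 -4.00432317e-02  1.58534362e+02] 0.8516607887206504
```

Emit:
drive_tool --increments "0 0 0 0 10; 0 0 3 0 12; 0 0 6 0 12; 0 0 6 0 12; 0 0 6 0 12"

```text
time: 7.45
eef_pos: [596.9, 158.3, 183.9]
orientation: [-3.142, 0.0, 0.122]
force: [-0.9, -0.5, 0.1]
opening: 11.7
```

```bash
cat >> h.py <<'E'
def fitrim(tag,px):
    W=cloud(tag); Q=[]
    for u,v in px:
        w=W[v-3:v+4,u-3:u+4].reshape(-1,3); w=w[np.isfinite(w[:,0])]; Q.append(w[w[:,2].argmax()])
    Q=np.array(Q); A=np.c_[Q[:,:2],np.ones(len(Q))]; s=np.linalg.lstsq(A,Q[:,2],rcond=None)[0]
    A2=np.c_[2*Q[:,:2],np.ones(len(Q))]; c=np.linalg.lstsq(A2,(Q[:,:2]**2).sum(1),rcond=None)[0]
    print(tag,'slope',s[:2],'meanz',Q[:,2].mean(),'err',np.abs(A@s-Q[:,2]).max(),'centre',c[:2],np.sqrt(c[2]+c[0]**2+c[1]**2)); return Q
E
python3 - <<'E'
from h import *
print(robot.state()['eef_pos'],robot.state()['force'],robot.state()['opening']);shot('wrist','w7')
W=cloud('w7')
for v in (60,90,120,150,180): print([(u,np.round(W[v,u]).tolist()) for u in range(306,332,4)])
E
```

```text
[596.85035726 158.26307116 183.85988473] [-0.91263981 -0.49563251  0.11627009] 11.673285393832167
[(306, [572.0, 279.0, 1.0]), (310, [576.0, 280.0, -1.0]), (314, [585.0, 251.0, 171.0]), (318, [587.0, 251.0, 174.0]), (322, [589.0, 252.0, 172.0]), (326, [590.0, 252.0, 171.0]), (330, [592.0, 253.0, 167.0])]
[(306, [583.0, 239.0, 174.0]), (310, [585.0, 239.0, 177.0]), (314, [587.0, 239.0, 178.0]), (318, [588.0, 239.0, 176.0]), (322, [590.0, 240.0, 175.0]), (326, [593.0, 247.0, 94.0]), (330, [596.0, 248.0, 86.0])]
[(306, [585.0, 227.0, 175.0]), (310, [586.0, 227.0, 177.0]), (314, [588.0, 227.0, 177.0]), (318, [590.0, 227.0, 177.0]), (322, [592.0, 228.0, 175.0]), (326, [598.0, 226.0, 3.0]), (330, [602.0, 226.0, 3.0])]
[(306, [586.0, 214.0, 175.0]), (310, [588.0, 214.0, 177.0]), (314, [590.0, 215.0, 177.0]), (318, [591.0, 215.0, 177.0]), (322, [593.0, 215.0, 175.0]), (326, [602.0, 196.0, 4.0]), (330, [606.0, 196.0, 3.0])]
[(306, [585.0, 168.0, 31.0]), (310, [589.0, 201.0, 177.0]), (314, [591.0, 201.0, 177.0]), (318, [593.0, 202.0, 177.0]), (322, [595.0, 201.0, 174.0]), (326, [606.0, 164.0, 2.0]), (330, [611.0, 164.0, 2.0])]
```

View pics/w7.png

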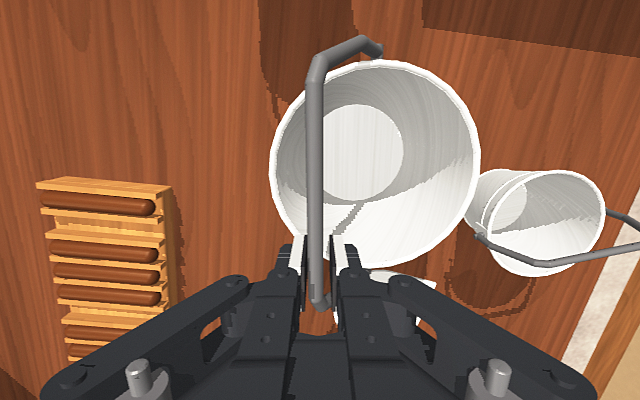

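Run:
```python
from h import *
Q=fitrim('w7',[(480,165),(466,210),(420,70),(365,70),(271,160),(290,215),(470,125),(440,82),(290,110),(440,245)])
st=robot.state(); c=np.array([0,0])
```

```text
w7 slope [0.00210495 0.00576597] meanz 112.2931018521391 err 1.1060395055118306 centre [632.75183677 195.66077055] 69.51338328264688
```

Emit:
drive_tool --increments "5 0 -2.3 0 12; 10 0 -4.5 0 12; 15 0 -6.2 0 12; 20 0 -7.6 0 12; 25 0 -8.6 0 12; 30 0 -9.4 0 12; 35 0 -10 0 12; 40 0 -10 0 12"

```text
time: 8.3
eef_pos: [637.0, 163.2, 194.0]
orientation: [-3.142, -0.0, 0.122]
force: [0.3, -0.4, 0.2]
opening: 12.1
```

Run:
```python
from h import *
print(robot.state()['eef_pos'],robot.state()['force'],robot.state()['opening']);shot('wrist','w8')
W=cloud('w8')
for v in (90,150): print([(u,np.round(W[v,u]).tolist()) for u in range(302,332,4)])
```

```text
[636.95545806 163.17623153 194.0407433 ] [ 0.28009006 -0.37488781  0.24508715] 12.061527746082081
[(302, [614.0, 252.0, 64.0]), (306, [623.0, 244.0, 184.0]), (310, [625.0, 244.0, 188.0]), (314, [627.0, 244.0, 188.0]), (318, [628.0, 244.0, 186.0]), (322, [630.0, 245.0, 185.0]), (326, [634.0, 255.0, 61.0]), (330, [637.0, 255.0, 63.0])]
[(302, [617.0, 196.0, 2.0]), (306, [626.0, 219.0, 186.0]), (310, [628.0, 219.0, 186.0]), (314, [630.0, 220.0, 187.0]), (318, [631.0, 220.0, 188.0]), (322, [633.0, 220.0, 184.0]), (326, [643.0, 200.0, 3.0]), (330, [647.0, 200.0, 4.0])]
```

View pics/w8.png

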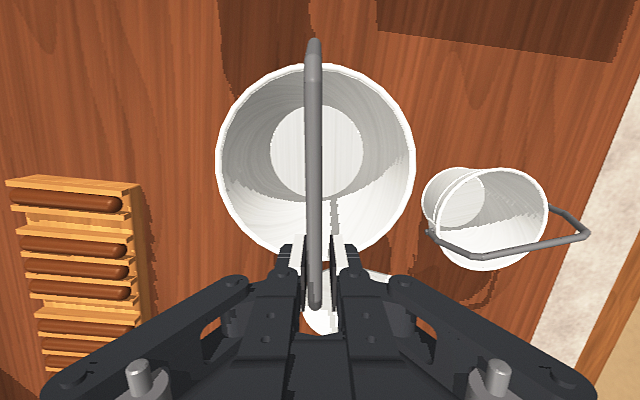

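Emit:
drive_tool --increments "0 0 0 0 12; 0 0 0 0 12; 0 0 0 0 12; 4 0 0 0 12; 8 0 0 0 12; 12 0 0 0 12; 12 0 0 0 12; 12 0 0 0 20"

```text
time: 9.15
eef_pos: [648.5, 164.6, 193.9]
orientation: [3.142, 0.0, 0.122]
force: [0.8, 1.0, 0.4]
opening: 20.0
```

Emit:
drive_tool --increments "0 0 0 0 24; 0 0 0 0 24; 0 0 -15 0 30; 0 0 -35 0 34; 0 0 -60 0 40; 0 0 -75 0 40; 0 0 -80 0 40; 0 0 -80 0 40"

```text
time: 9.95
eef_pos: [648.5, 164.6, 274.5]
orientation: [-3.142, -0.001, 0.122]
force: [0.5, 0.6, -1.1]
opening: 40.1
```

Run:
```python
from h import *
print(robot.state()['eef_pos'],robot.state()['force'],robot.state()['opening']);shot('wrist','w9');shot('side','s9'); crop('s9',210,340,150,310,4,'s9c')
W=cloud('w9')
for v in (90,150): print([(u,np.round(W[v,u]).tolist()) for u in range(286,332,3)])
```

```text
[648.46103481 164.63188988 274.53486712] [ 0.50884673  0.55191904 -1.11487163] 40.12177883445371
[(286, [607.0, 256.0, 97.0]), (289, [610.0, 256.0, 92.0]), (292, [613.0, 257.0, 92.0]), (295, [616.0, 257.0, 90.0]), (298, [618.0, 258.0, 88.0]), (301, [621.0, 258.0, 86.0]), (304, [624.0, 259.0, 85.0]), (307, [627.0, 259.0, 86.0]), (310, [634.0, 252.0, 180.0]), (313, [636.0, 252.0, 183.0]), (316, [638.0, 252.0, 184.0]), (319, [640.0, 253.0, 183.0]), (322, [642.0, 260.0, 95.0]), (325, [645.0, 260.0, 101.0]), (328, [648.0, 260.0, 103.0]), (331, [651.0, 260.0, 108.0])]
[(286, [604.0, 185.0, 3.0]), (289, [608.0, 186.0, 3.0]), (292, [612.0, 187.0, 4.0]), (295, [616.0, 187.0, 4.0]), (298, [620.0, 187.0, 3.0]), (301, [624.0, 188.0, 2.0]), (304, [628.0, 189.0, 5.0]), (307, [632.0, 189.0, 3.0]), (310, [636.0, 189.0, 3.0]), (313, [641.0, 211.0, 184.0]), (316, [643.0, 212.0, 187.0]), (319, [645.0, 212.0, 186.0]), (322, [652.0, 191.0, 3.0]), (325, [656.0, 192.0, 4.0]), (328, [660.0, 192.0, 3.0]), (331, [664.0, 193.0, 3.0])]
```

View pics/w9.png

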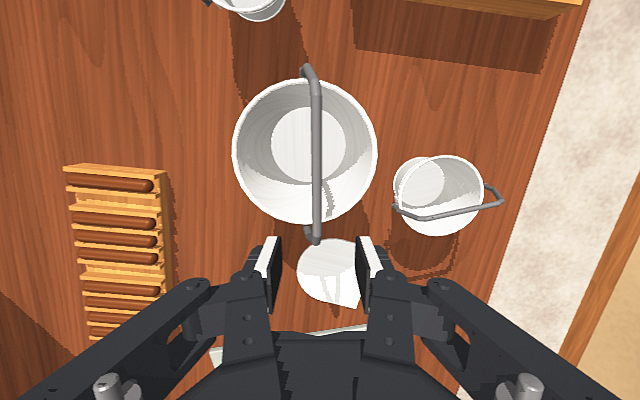

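View pics/s9c.png

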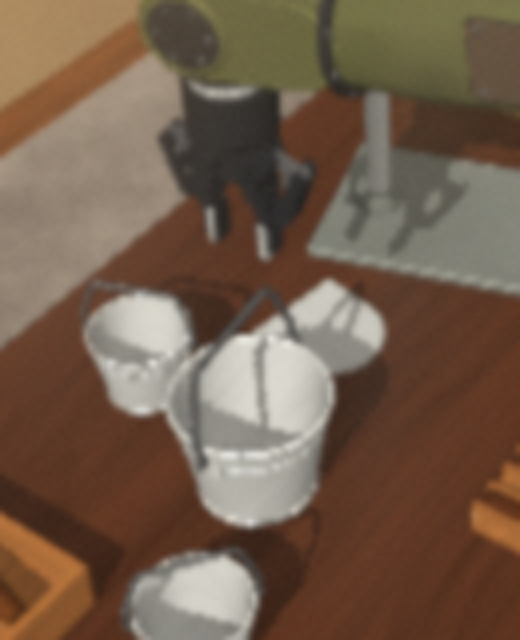

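Run:
```python
from h import *
W=cloud('w9'); p=load('w9')[0]
m=(W[...,2]>107)&(W[...,2]<114)&(W[...,0]>540)&(W[...,0]<740)&(W[...,1]>100)&(W[...,1]<290)&(p.min(-1)>110)
m&=(np.arange(640)[None,:]<380)&(np.arange(640)[None,:]>228)&(np.arange(400)[:,None]<226)
P=W[m]
for k in range(3):
    A=np.c_[2*P[:,:2],np.ones(len(P))]; s=np.linalg.lstsq(A,(P[:,:2]**2).sum(1),rcond=None)[0]; r=np.sqrt(s[2]+s[0]**2+s[1]**2); e=np.hypot(*(P[:,:2]-s[:2]).T)-r; P=P[abs(e)<3]
print(s[:2],r,len(P),P[:,2].mean())
m=(W[...,2]>175)&(W[...,2]<190)&(np.arange(640)[None,:]>300)&(np.arange(640)[None,:]<326)&(np.arange(400)[:,None]<235)&(np.arange(400)[:,None]>90)
B=W[m]; f=np.polyfit(B[:,1],B[:,0],1); print('bar yaw',-np.arctan(f[0]),'x at y',[(y,np.polyval(f,y)) for y in (160,200,240)],B[:,1].min(),B[:,1].max())
c=s[:2]; yaw=-np.arctan(f[0]); X=np.array([np.cos(yaw),np.sin(yaw)])
print('bar lean',(B[:,:2].mean(0)-c)@X)
for rr in (66,):
    g=c-rr*X; print('grasp',g, inc([g[0],g[1],200],yaw), inc([g[0],g[1],96],yaw))
```

```text
[632.95097209 195.58216878] 69.28173956844965 2377 110.49540932097683
bar yaw 0.12455509573343468 x at y [(160, np.float64(649.4198750681539)), (200, np.float64(644.4117457540011)), (240, np.float64(639.4036164398484))] 144.32722315903817 252.136998454246
bar lean 11.92082917841391
grasp [567.46227162 187.38277176] (array([-77.2, -32.5,  73. ]), np.float64(-0.003)) (array([-77.1, -32.5, 177. ]), np.float64(-0.003))
```

Emit:
drive_tool --increments "-25 -10 0 0 40; -55 -24 15 0 40; -77 -33 40 0 40; -77 -33 75 0 40; -77 -33 110 0 40; -77 -33 140 0 40; -77 -33 162 0 40; -77 -33 162 0 40"

```text
time: 10.85
eef_pos: [566.2, 187.5, 108.1]
orientation: [3.141, 0.007, 0.122]
force: [-0.8, -0.5, 0.1]
opening: 39.9
```

Run:
```python
from h import *
print(robot.state()['eef_pos'],robot.state()['force'],robot.state()['opening']);shot('wrist','w10');shot('side','s10'); crop('s10',210,340,150,310,4,'s10c')
```

```text
[566.15012854 187.47074419 108.0977762 ] [-0.82940075 -0.48309251  0.05529061] 39.94260693438775
```

View pics/w10.png

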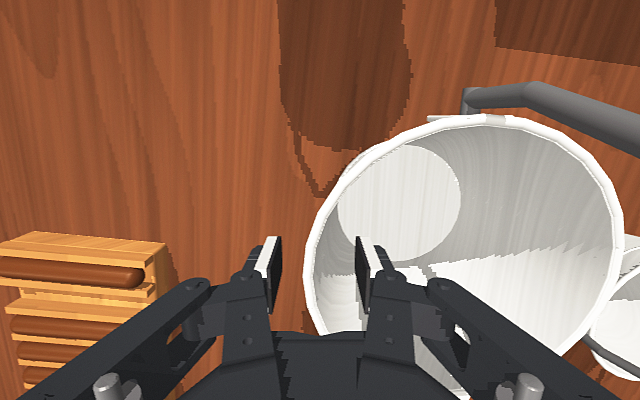

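View pics/s10c.png

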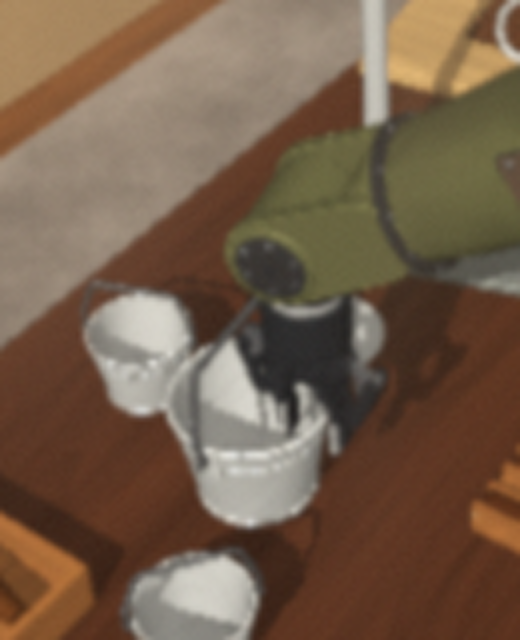

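Emit:
drive_tool --increments "0 0 6 0 36; 0 0 12 0 30; 0 0 12 0 20; 0 0 12 0 12; 0 0 12 0 6; 0 0 12 0 3; 0 0 12 0 0; 0 0 12 0 0" --force 50

```text
time: 11.75
eef_pos: [569.7, 188.4, 102.6]
orientation: [-3.141, -0.006, 0.122]
force: [-0.4, -0.6, 12.8]
opening: 4.5
```

Emit:
drive_tool --increments "0 0 0 0 0; 0 0 0 0 0; 0 0 -3 0 0; 0 0 -6 0 0; 0 0 -6 0 0; 0 0 -6 0 0"

```text
time: 12.35
eef_pos: [570.0, 188.4, 108.5]
orientation: [-3.141, -0.007, 0.122]
force: [2.0, 0.4, 10.3]
opening: 2.6
```

Run:
```python
from h import *
print(robot.state()['eef_pos'],robot.state()['force'],robot.state()['opening'],robot.state()['wrist_torque']);shot('wrist','w11');shot('side','s11'); crop('s11',210,340,150,310,4,'s11c')
```

```text
[570.01653215 188.40869699 108.54089673] [ 1.98282427  0.4176518  10.25829603] 2.612858011925981 [ 0.22262888 -1.90249498 -0.01191562]
```

View pics/w11.png

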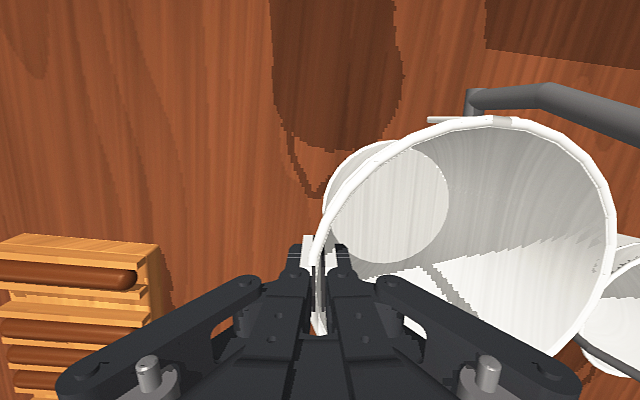

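View pics/s11c.png

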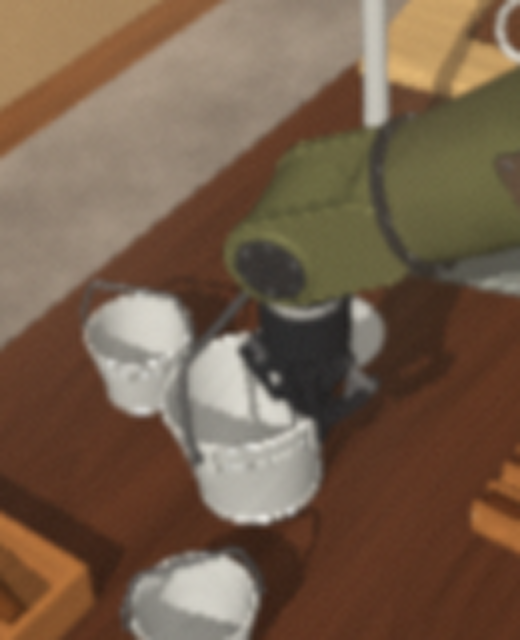

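Emit:
drive_tool --increments "0 0 -3 0 0; 0 0 -6 0 0; 0 0 -9 0 0; 0 0 -12 0 0; 0 0 -16 0 0; 0 0 -20 0 0; 0 0 -20 0 0; 0 0 -20 0 0"

```text
time: 13.25
eef_pos: [567.8, 187.9, 125.9]
orientation: [3.142, 0.001, 0.122]
force: [0.8, 0.3, -2.9]
opening: 1.1
```

Run:
```python
from h import *
print(robot.state()['eef_pos'],robot.state()['force'],robot.state()['opening'],robot.state()['wrist_torque']);shot('wrist','w12');shot('side','s12'); crop('s12',210,340,130,290,4,'s12c')
```

```text
[567.81569139 187.93269563 125.85839584] [ 0.80613777  0.31848577 -2.91710101] 1.0843777940690562 [-0.0311519   0.20263022 -0.02271262]
```

View pics/w12.png

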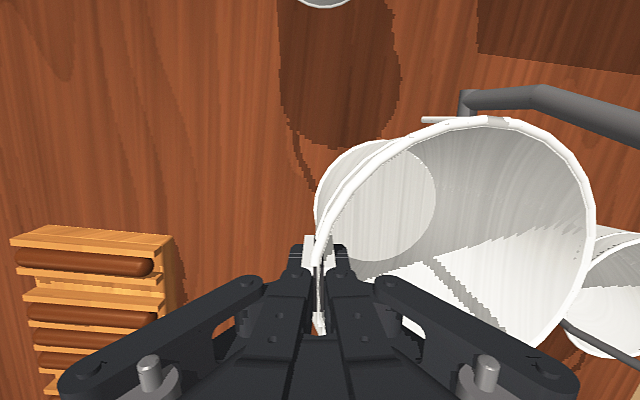

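View pics/s12c.png

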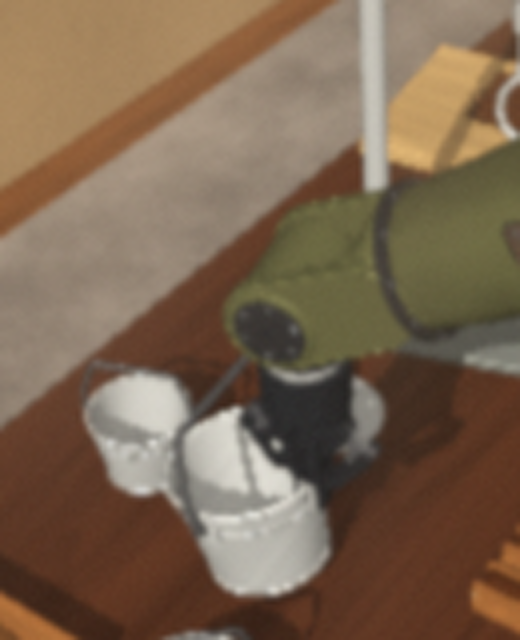

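Run:
```python
from h import *
W=cloud('w12')
fitrim('w12',[(594,215),(575,165),(540,130),(500,118),(450,126),(400,150),(350,195),(583,270),(555,320)])
for u,v in [(465,100),(500,97),(540,95),(580,112),(620,130),(635,138)]: print(u,v,np.round(W[v,u]))
X=np.array([np.cos(.122),np.sin(.122)])
S=cloud('s12'); p=load('s12')[0].astype(int)
for (x,y) in [(200,530),(180,470),(185,440),(215,395),(240,365)]:
    u,v=210+x//4,130+y//4; print('side',u,v,[np.round(S[v,u+k]).tolist() for k in (-1,0,1)],p[v,u])
```

```text
w12 slope [-0.16156707 -0.01532177] meanz 124.98004637625634 err 0.5622168383186761 centre [635.15443742 196.67312079] 68.79576436441049
465 100 [622. 273. 116.]
500 97 [626. 273. 133.]
540 95 [632. 274. 145.]
580 112 [637. 269. 157.]
620 130 [638. 265. 169.]
635 138 [641. 263. 171.]
side 260 262 [[623.0, 272.0, 114.0], [621.0, 269.0, 112.0], [621.0, 265.0, 108.0]] [89 87 84]
side 255 247 [[643.0, 266.0, 169.0], [640.0, 264.0, 169.0], [691.0, 209.0, 92.0]] [99 97 93]
side 256 240 [[646.0, 254.0, 189.0], [700.0, 196.0, 111.0], [697.0, 194.0, 111.0]] [164 161 153]
side 263 228 [[655.0, 206.0, 200.0], [655.0, 202.0, 197.0], [653.0, 198.0, 195.0]] [79 73 70]
side 270 221 [[659.0, 164.0, 198.0], [657.0, 161.0, 197.0], [796.0, 4.0, 7.0]] [77 69 64]
```

Run:
```python
from h import *
st=robot.state(); print(st['joint_positions'])
def hub(tag,tcp):
    S=cloud(tag); p=load(tag)[0].astype(int); a=np.arctan2(tcp[1],tcp[0]); r=np.array([np.cos(a),np.sin(a)]); t=np.array([-r[1],r[0]])
    d=S-np.array(tcp); L=np.stack([d[...,:2]@r,d[...,:2]@t,d[...,2]],-1)
    m=(L[...,2]>120)&(L[...,2]<330)&(abs(L[...,1])<110)&(L[...,0]>-60)&(L[...,0]<90)
    Q=L[m]
    print(tag,len(Q),'max r by z:')
    for z in range(130,320,15):
        k=Q[(Q[:,2]>=z)&(Q[:,2]<z+15)]
        if len(k): print(z,'r',np.round(np.percentile(k[:,0],[0,98,100])),'t',np.round(np.percentile(k[:,1],[0,2,98,100])))
    k=Q[(Q[:,2]>180)&(Q[:,2]<260)]
    for a0 in range(-60,80,10):
        kk=k[(k[:,1]>=a0)&(k[:,1]<a0+10)]
        if len(kk): print('t',a0,'rmax',np.round(np.percentile(kk[:,0],97)),len(kk))
hub('s2',[511.03,152.02,328.37]); hub('s12',[567.8,187.9,125.9]); 
hub('t1',[135.4,-532.9,255.7])
```

```text
[ 2.58406247e-01  5.37613117e-01  1.50549390e+00 -2.90937878e-06
  1.09909957e+00  1.36366323e-01]
s2 1784 max r by z:
130 r [-39.  30.  31.] t [-1.  3. 38. 38.]
145 r [-39.  31.  33.] t [ 2.  6. 38. 39.]
160 r [-26.  17.  18.] t [26. 26. 35. 35.]
175 r [-58.  21.  25.] t [51. 51. 58. 58.]
190 r [-59.  31.  35.] t [49. 52. 61. 62.]
205 r [-59.  38.  42.] t [-40. -38.  62.  63.]
220 r [-59.  39.  42.] t [-45. -40.  62.  63.]
235 r [-60.  32.  37.] t [-48. -43.  61.  64.]
250 r [-60.  19.  28.] t [-57. -52.  59.  62.]
t -60 rmax 20.0 9
t -50 rmax 29.0 77
t -40 rmax 10.0 150
t -30 rmax 18.0 50
t -20 rmax 16.0 54
t -10 rmax 22.0 50
t 0 rmax 20.0 39
t 10 rmax 20.0 42
t 20 rmax 23.0 29
t 30 rmax 25.0 13
t 40 rmax 42.0 25
t 50 rmax 33.0 699
t 60 rmax 9.0 87
s12 1338 max r by z:
130 r [-39.  28.  31.] t [-4. -1. 38. 39.]
145 r [-38.  25.  29.] t [-7. -2. 38. 39.]
160 r [-32.  -0.   1.] t [16. 17. 35. 35.]
175 r [-23.  22.  24.] t [52. 53. 57. 57.]
190 r [-40.  33.  37.] t [50. 51. 61. 63.]
205 r [-57.  39.  40.] t [50. 51. 63. 64.]
220 r [-60.  36.  41.] t [-45.  51.  63.  64.]
235 r [-59.  
[... 439 characters left out ...]
 60 rmax 18.0 89
t1 1323 max r by z:
145 r [-32. -23. -22.] t [-30. -29.   9.  10.]
160 r [-36. -30. -30.] t [-16. -16.  17.  18.]
175 r [-36. -28. -28.] t [-14. -12.  21.  21.]
190 r [-53.  20.  25.] t [-40. -40.  60.  61.]
205 r [-57.  32.  40.] t [-38. -38.  62.  63.]
220 r [-59.  35.  40.] t [-43. -39.  62.  63.]
235 r [-60.  33.  39.] t [-56. -46.  61.  61.]
250 r [-59.  22.  27.] t [-57. -53.  58.  61.]
265 r [-60.  -6.   4.] t [-52. -51.  59.  60.]
t -60 rmax 28.0 21
t -50 rmax 31.0 40
t -40 rmax 23.0 123
t -30 rmax 24.0 94
t -20 rmax 28.0 82
t -10 rmax 27.0 87
t 0 rmax 29.0 99
t 10 rmax 27.0 88
t 20 rmax 30.0 85
t 30 rmax 31.0 73
t 40 rmax 35.0 31
t 50 rmax 33.0 150
t 60 rmax 16.0 46
```

Emit:
drive_tool --increments "0 0 6 0 0; 0 0 12 0 0; 0 0 18 0 0; 0 0 23 0 0; 0 0 27 0 0; 0 0 30 0 1; 0 0 30 0 3; 0 0 30 0 5"

```text
time: 14.15
eef_pos: [568.6, 188.7, 100.2]
orientation: [-3.141, -0.005, 0.123]
force: [-22.4, -2.5, 34.6]
opening: 5.1
```

Emit:
drive_tool --increments "0 0 0 0 8; 0 0 0 0 12; 0 0 0 0 20; 0 0 0 0 32; 0 0 0 0 40; 0 0 0 0 40; 0 0 -10 0 40; 0 0 -30 0 40"

```text
time: 14.95
eef_pos: [567.4, 187.8, 125.6]
orientation: [3.141, 0.003, 0.122]
force: [0.1, -0.2, 0.1]
opening: 40.2
```

Emit:
drive_tool --increments "0 0 -20 0 40; 0 0 -50 0 40; 0 0 -90 0 40; 0 0 -130 0 40; 0 0 -140 0 40; 0 0 -140 0 40; 0 0 -140 0 40"

```text
time: 15.65
eef_pos: [567.6, 187.9, 265.0]
orientation: [3.141, 0.001, 0.122]
force: [0.3, -0.2, -0.4]
opening: 39.9
```

```bash
cat >> h.py <<'E'
def pailbar(tag,rimbox,barbox,barz=(170,192)):
    W=cloud(tag); p=load(tag)[0]; U,V=np.meshgrid(np.arange(640),np.arange(400))
    m=(W[...,2]>107)&(W[...,2]<114)&(p.min(-1)>110)&(U>rimbox[0])&(U<rimbox[1])&(V>rimbox[2])&(V<rimbox[3])
    P=W[m]
    for k in range(4):
        A=np.c_[2*P[:,:2],np.ones(len(P))]; s=np.linalg.lstsq(A,(P[:,:2]**2).sum(1),rcond=None)[0]; r=np.sqrt(s[2]+s[0]**2+s[1]**2); e=np.hypot(*(P[:,:2]-s[:2]).T)-r; P=P[abs(e)<3]
    c=s[:2]; m=(W[...,2]>barz[0])&(W[...,2]<barz[1])&(U>barbox[0])&(U<barbox[1])&(V>barbox[2])&(V<barbox[3])
    B=W[m]; f=np.polyfit(B[:,1],B[:,0],1); yaw=-np.arctan(f[0]); X=np.array([np.cos(yaw),np.sin(yaw)])
    print('rim',c,r,len(P),'yaw',yaw,'bar lean mm',(B[:,:2].mean(0)-c)@X,'z',np.percentile(B[:,2],[10,50,90]),'y',B[:,1].min(),B[:,1].max()); return c,yaw
E
python3 - <<'E'
from h import *
print(robot.state()['eef_pos'],robot.state()['force'],robot.state()['opening']);shot('wrist','w13')
E
```

```text
[567.62192752 187.86847019 264.99294557] [ 0.25855764 -0.20560961 -0.43316406] 39.86754582142626
```

View pics/w13.png

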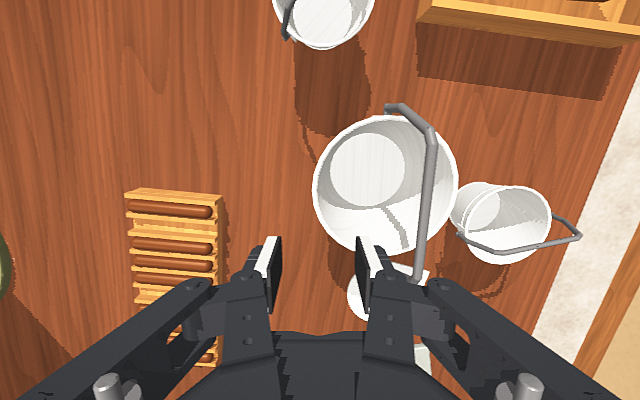

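Run:
```python
from h import *
c,yaw=pailbar('w13',(308,462,112,256),(408,445,120,262),(165,192))
X=np.array([np.cos(yaw),np.sin(yaw)]);Y=np.array([-X[1],X[0]])
for L in (12,20):
    g=c+L*X-25*Y; print(inc([g[0],g[1],215],yaw),g)
```

```text
rim [634.44560603 196.14063446] 69.36390463181473 1961 yaw 0.13209288082662665 bar lean mm 12.653457171373798 z [179.57306714 185.04286857 186.40578038] y 158.62938814027387 264.4718681533182
(array([79.8, 24.7, 49.3]), np.float64(-0.01)) [649.63379395 172.93893306]
(array([87.8, 24.7, 49.3]), np.float64(-0.01)) [657.56410125 173.99260568]
```

Emit:
drive_tool --increments "30 8 0 -0.01 30; 60 18 10 -0.01 30; 80 25 30 -0.01 30; 80 25 60 -0.01 30; 80 25 71 -0.01 30; 80 25 71 -0.01 22; 80 25 71 -0.01 16; 80 25 71 -0.01 12"

```text
time: 16.5
eef_pos: [650.7, 173.2, 196.8]
orientation: [-3.141, -0.002, 0.132]
force: [-0.2, -0.2, -0.1]
opening: 12.4
```

Emit:
drive_tool --increments "0 0 0 0 12; 2 0 0 0 12; 4 0 0 0 12; 6 0 0 0 12; 6 0 0 0 12; 6 0 0 0 20; 6 0 0 0 26; 6 0 -20 0 30"

```text
time: 17.3
eef_pos: [655.5, 173.5, 212.4]
orientation: [3.141, 0.005, 0.132]
force: [0.5, -1.4, -1.1]
opening: 30.4
```

Emit:
drive_tool --increments "0 0 -20 0 40; -20 -10 -50 0 40; -50 -18 -55 0 40; -84 -25 -55 0 40; -84 -25 -55 0 40; -84 -25 -55 0 40"

```text
time: 17.9
eef_pos: [569.7, 187.5, 270.7]
orientation: [-3.142, -0.001, 0.132]
force: [0.1, -0.1, 0.6]
opening: 40.2
```

Run:
```python
from h import *
print(robot.state()['eef_pos'],robot.state()['force'],robot.state()['opening']);shot('wrist','w14')
c,yaw=pailbar('w14',(308,462,105,260),(408,455,120,262),(165,192))
X=np.array([np.cos(yaw),np.sin(yaw)])
g=c-66*X; print(inc([g[0],g[1],96],yaw),g)
```

```text
[569.74655426 187.53824579 270.74776461] [ 0.08134573 -0.11600802  0.6489684 ] 40.19308511251864
rim [634.49043992 196.13988611] 69.34880616895536 1881 yaw 0.13484225340570755 bar lean mm 18.09375826696411 z [178.65541616 183.90265301 185.37073651] y 155.7049113187291 265.13832425645495
(array([ -1.4,  -0. , 174.4]), np.float64(-0.003)) [569.08955162 187.26724224]
```

View pics/w14.png

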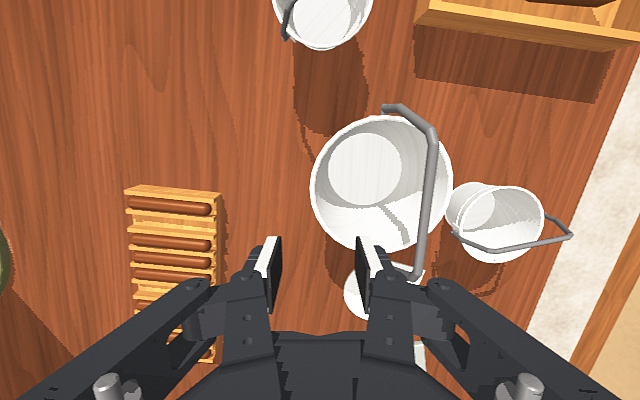

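Emit:
drive_tool --increments "-1 0 40 0 40; -1 0 80 0 40; -1 0 120 0 40; -1 0 150 0 40; -1 0 168 0 40; -1 0 174 0 40; -1 0 174 0 30; -1 0 174 0 20"

```text
time: 18.75
eef_pos: [569.6, 187.3, 97.0]
orientation: [-3.141, -0.002, 0.132]
force: [0.4, 0.3, -0.1]
opening: 20.3
```

Emit:
drive_tool --increments "0 0 0 0 14; 0 0 0 0 10; 0 0 0 0 7; 0 0 0 0 5; 0 0 -2 0 3; 0 0 -4 0 2; 0 0 -6 0 0; 0 0 -8 0 0" --force 40

```text
time: 19.55
eef_pos: [570.7, 187.5, 106.0]
orientation: [-3.141, -0.006, 0.132]
force: [4.8, -0.5, 5.5]
opening: 3.1
```

Emit:
drive_tool --increments "0 0 -2 0 0; 0 0 -4 0 0; 0 0 -7 0 0; 0 0 -10 0 0; 0 0 -13 0 0; 0 0 -16 0 0; 0 0 -20 0 0; 0 0 -20 0 0"

```text
time: 20.35
eef_pos: [568.8, 187.3, 124.4]
orientation: [-3.142, -0.0, 0.132]
force: [-0.2, 0.3, -2.2]
opening: 1.7
```

Run:
```python
from h import *
print(robot.state()['eef_pos'],robot.state()['force'],robot.state()['opening'],robot.state()['wrist_torque']);shot('wrist','w15');shot('side','s15'); crop('s15',210,340,130,290,4,'s15c')
```

```text
[568.82456537 187.31724426 124.41747712] [-0.1877772   0.34121919 -2.17450236] 1.6753245827900711 [-0.07772655  0.17216017  0.03486173]
```

View pics/w15.png

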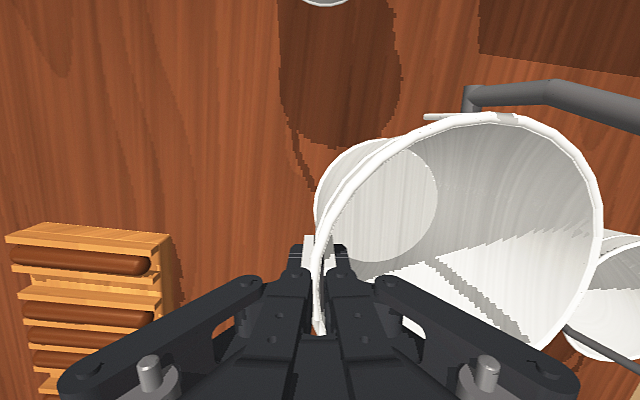

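View pics/s15c.png

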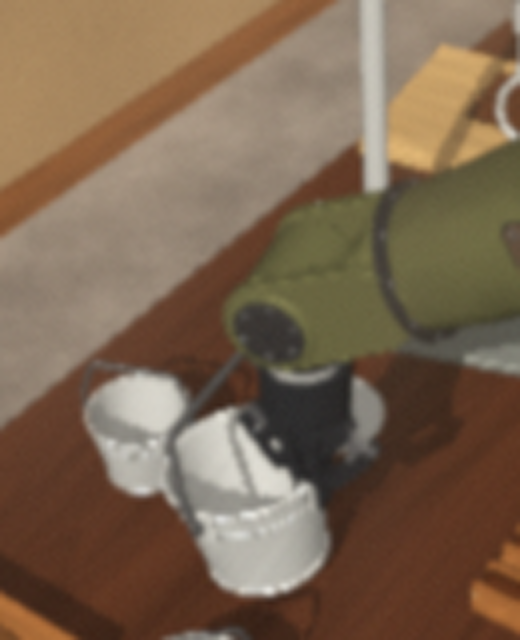

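```bash
cat >> h.py <<'E'
def barside(tag,u0,u1,v0,v1,tcp,yaw):
    """dark-grey bar pixels in the side view, in hand axes (X fwd, Y left, z)"""
    S=cloud(tag); p=load(tag)[0].astype(int); X=np.array([np.cos(yaw),np.sin(yaw)]);Y=np.array([-X[1],X[0]])
    d=S-np.array(tcp); L=np.stack([d[...,:2]@X,d[...,:2]@Y,d[...,2]],-1)
    for v in range(v0,v1):
        for u in range(u0,u1):
            l=L[v,u]
            if 50<l[0]<140 and 45<l[2]<110 and abs(l[1])<75: print((u,v),np.round(l).astype(int).tolist(),end=' ')
    print()
E
python3 - <<'E'
from h import *
st=robot.state(); fitrim('w15',[(603,215),(585,165),(550,130),(500,113),(450,122),(400,147),(350,190),(592,270),(565,320)])
barside('s15',245,285,210,255,st['eef_pos'],st['orientation'][2])
E
```

```text
w15 slope [-0.16184826 -0.02258463] meanz 126.94269222052415 err 0.6376717594751824 centre [635.34505877 197.11997634] 69.60978434322217
(269, 217) [97, -52, 74] (268, 218) [100, -49, 71] (269, 218) [95, -49, 73] (270, 218) [93, -52, 71] (267, 219) [99, -42, 72] (268, 219) [94, -40, 76] (269, 219) [93, -46, 72] (270, 219) [96, -55, 64] (271, 219) [92, -55, 64] (266, 220) [100, -36, 72] (267, 220) [95, -35, 75] (268, 220) [94, -41, 71] (272, 220) [91, -59, 57] (273, 220) [88, -62, 56] (266, 221) [99, -35, 69] (267, 221) [93, -32, 74] (268, 221) [94, -39, 68] (273, 221) [89, -63, 50] (265, 222) [96, -25, 74] (266, 222) [94, -28, 72] (267, 222) [93, -32, 69] (264, 223) [97, -20, 73] (265, 223) [92, -19, 76] (266, 223) [92, -24, 72] (263, 224) [96, -12, 75] (264, 224) [94, -14, 74] (265, 224) [94, -20, 69] (262, 225) [97, -7, 74] (263, 225) [96, -11, 71] (264, 225) [93, -12, 72] (261, 226) [98, -2, 73] (262, 226) [95, -4, 73] (263, 226) [93, -7, 71] (260, 227) [98, 4, 74] (261, 227) [97, 0, 71] (262, 227) [91, 2, 75] (259, 228) [98, 10, 74] (260, 228) [95, 8, 74] (261, 228) [92, 7, 75] (
[... 1138 characters left out ...]
, 71] (253, 237) [94, 54, 73] (254, 237) [92, 51, 71] (271, 237) [55, 8, 50] (252, 238) [94, 59, 73] (253, 238) [93, 55, 70] (251, 239) [98, 60, 67] (252, 239) [93, 61, 70] (253, 239) [91, 59, 70] (251, 240) [91, 69, 74] (252, 240) [91, 64, 70] (253, 240) [91, 59, 65] (251, 241) [94, 66, 66] (252, 241) [93, 62, 62] (253, 241) [88, 63, 66] (251, 242) [96, 65, 59] (252, 242) [92, 65, 60] (253, 242) [90, 62, 60] (252, 243) [92, 66, 57] (253, 243) [89, 64, 57] (252, 244) [89, 69, 56] (253, 244) [87, 66, 55] (252, 245) [90, 70, 52] (253, 245) [88, 66, 50] (254, 245) [84, 67, 52] (252, 246) [90, 69, 47] (253, 246) [87, 68, 47] (254, 246) [84, 66, 47] (253, 247) [86, 70, 45] (254, 247) [82, 70, 47]
```

Emit:
drive_tool --increments "0 0 -4 0 0; 0 0 -12 0 0; 0 0 -22 0 0; 0 0 -34 0 0; 0 0 -46 0 0; 0 0 -56 0 0; 0 0 -62 0 0; 0 0 -64 0 0"

```text
time: 21.25
eef_pos: [569.0, 187.3, 188.9]
orientation: [-3.141, -0.001, 0.132]
force: [0.1, 1.0, -2.4]
opening: 1.9
```

Run:
```python
from h import *
st=robot.state(); print(st['eef_pos'],st['force'],st['time']); print(inc([471.5,-268.7,200],.293),inc([455,150,200],.132),inc([455,-60,200],.2))
shot('side','s16');barside('s16',245,285,180,225,st['eef_pos'],st['orientation'][2])
```

```text
[568.96983838 187.32282973 188.92304243] [ 0.12071776  1.02784603 -2.38630129] 21.25
(array([-156.7,  439.2,  -11.3]), np.float64(-0.161)) (array([-117.9,   22. ,  -11.2]), np.float64(0.0)) (array([-145.5,  230.2,  -11.3]), np.float64(-0.068))
(267, 203) [99, -51, 72] (268, 203) [95, -51, 73] (269, 203) [94, -56, 71] (270, 203) [93, -61, 67] (271, 203) [91, -63, 66] (266, 204) [101, -48, 69] (267, 204) [97, -48, 70] (268, 204) [92, -47, 73] (269, 204) [93, -54, 67] (270, 204) [92, -58, 65] (271, 204) [89, -59, 65] (272, 204) [90, -68, 58] (265, 205) [101, -42, 70] (266, 205) [96, -41, 72] (267, 205) [95, -44, 70] (268, 205) [94, -49, 67] (270, 205) [90, -54, 64] (271, 205) [90, -61, 59] (272, 205) [87, -62, 60] (264, 206) [97, -29, 76] (265, 206) [97, -35, 72] (266, 206) [93, -36, 73] (267, 206) [94, -43, 67] (271, 206) [89, -59, 56] (272, 206) [88, -64, 53] (263, 207) [99, -26, 73] (264, 207) [97, -29, 72] (265, 207) [91, -27, 76] (266, 207) [91, -33, 71] (272, 207) [87, -62, 50] (263, 208) [95, -21, 74] (264, 208) [91, -20, 77] (265, 208) [94, -30, 68] (262, 209) [95, -15, 75] (263
[... 946 characters left out ...]
6, 68] (270, 218) [53, 6, 69] (271, 218) [52, 1, 65] (252, 219) [101, 37, 70] (253, 219) [98, 35, 70] (254, 219) [96, 33, 69] (255, 219) [92, 33, 71] (268, 219) [55, 14, 70] (269, 219) [54, 10, 68] (252, 220) [95, 45, 76] (253, 220) [95, 40, 71] (254, 220) [94, 36, 69] (268, 220) [57, 11, 63] (269, 220) [52, 13, 66] (270, 220) [51, 9, 63] (251, 221) [97, 48, 73] (252, 221) [93, 48, 74] (253, 221) [92, 45, 72] (268, 221) [57, 12, 59] (269, 221) [53, 12, 60] (250, 222) [97, 53, 72] (251, 222) [95, 51, 72] (252, 222) [93, 49, 71] (269, 222) [54, 12, 56] (270, 222) [50, 12, 57] (250, 223) [94, 58, 73] (270, 223) [51, 11, 52] (249, 224) [98, 59, 69] (250, 224) [96, 57, 67] (251, 224) [91, 57, 70]
```

Emit:
drive_tool --increments "-2 3 -1 0 0; -6 10 -3 -0.01 0; -12 20 -5 -0.02 0; -19 34 -7 -0.03 0; -27 50 -9 -0.04 0; -35 67 -9 -0.05 0; -43 85 -9 -0.06 0; -52 103 -9 -0.07 0"

```text
time: 22.1
eef_pos: [530.1, 76.9, 197.1]
orientation: [3.141, 0.0, 0.203]
force: [0.3, -0.2, -3.5]
opening: 1.5
```

Run:
```python
from h import *
st=robot.state(); print(st['eef_pos'],st['force'],st['time']); print(inc([471.5,-268.7,198],.293))
```

```text
[530.13794536  76.86441459 197.08578236] [ 0.33849293 -0.20298474 -3.53827429] 22.1
(array([-127. ,  326.7,   -0.9]), np.float64(-0.09))
```

Emit:
drive_tool --increments "-9 19 0 -0.01 0; -18 38 0 -0.01 0; -27 58 0 -0.02 0; -36 78 0 -0.03 0; -45 98 0 -0.03 0; -54 118 0 -0.04 0; -62 138 0 -0.05 0; -69 157 0 -0.05 0"

```text
time: 22.9
eef_pos: [493.8, -90.8, 197.2]
orientation: [3.141, -0.0, 0.252]
force: [0.3, 0.3, -3.2]
opening: 1.4
```

Run:
```python
from h import *
st=robot.state(); print(st['eef_pos'],st['force'],st['time']); print(inc([471.5,-268.7,198],.293))
```

```text
[493.80723196 -90.78700286 197.17162433] [ 0.28737899  0.30242177 -3.24741844] 22.9
(array([-66. , 166.7,  -0.8]), np.float64(-0.041))
```

Emit:
drive_tool --increments "-7 18 0 -0.01 0; -14 36 0 -0.01 0; -21 54 0 -0.02 0; -28 72 0 -0.02 0; -34 90 0 -0.03 0; -40 106 0 -0.03 0; -46 120 0 -0.04 0; -50 132 0 -0.04 0"

```text
time: 23.7
eef_pos: [478.3, -230.8, 197.1]
orientation: [3.142, 0.0, 0.292]
force: [-0.3, -0.6, -2.7]
opening: 1.2
```

Emit:
drive_tool --increments "-3 9 0 0 0; -6 17 0 0 0; -8 23 0 0 0; -10 27 0 0 0; -11 30 0 0 0; -11 30 0 0 0; -11 30 0 0 0; -11 30 0 0 0"

```text
time: 24.5
eef_pos: [477.4, -261.3, 197.1]
orientation: [-3.142, -0.0, 0.292]
force: [0.3, 0.2, -1.8]
opening: 1.7
```

Run:
```python
from h import *
st=robot.state(); print(st['eef_pos'],st['orientation'],st['force'],st['time'],st['joint_positions']); print(inc([471.5,-268.7,198],.293))
shot('side','s17'); shot('wrist','w17'); shot('top','t17'); crop('s17',280,400,60,220,5,'s17c'); crop('t17',300,460,100,260,4.5,'t17c')
```

```text
[ 477.39276936 -261.26083331  197.05444406] [-3.14155403e+00 -2.40149260e-05  2.92324246e-01] [ 0.31101792  0.17936567 -1.8490086 ] 24.5 [-5.68063960e-01  3.42656864e-01  1.60792850e+00  4.67216877e-05
  1.19102090e+00 -8.60405527e-01]
(array([-7.8,  5.4, -0.9]), np.float64(-0.001))
```

View pics/s17c.png

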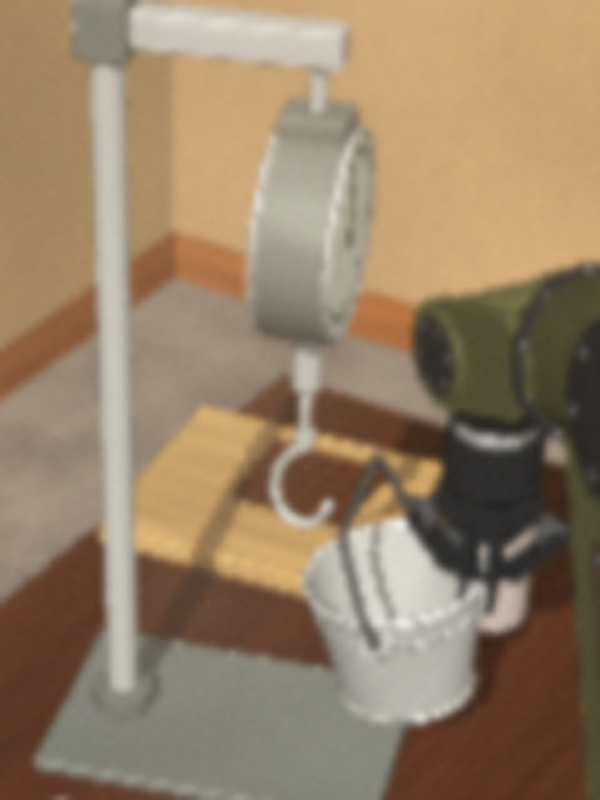

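View pics/w17.png

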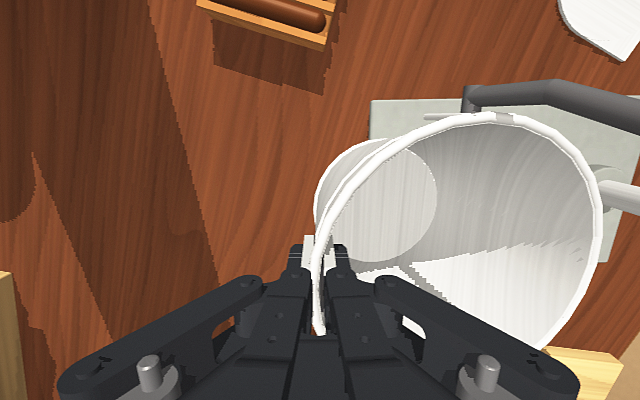

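View pics/t17c.png

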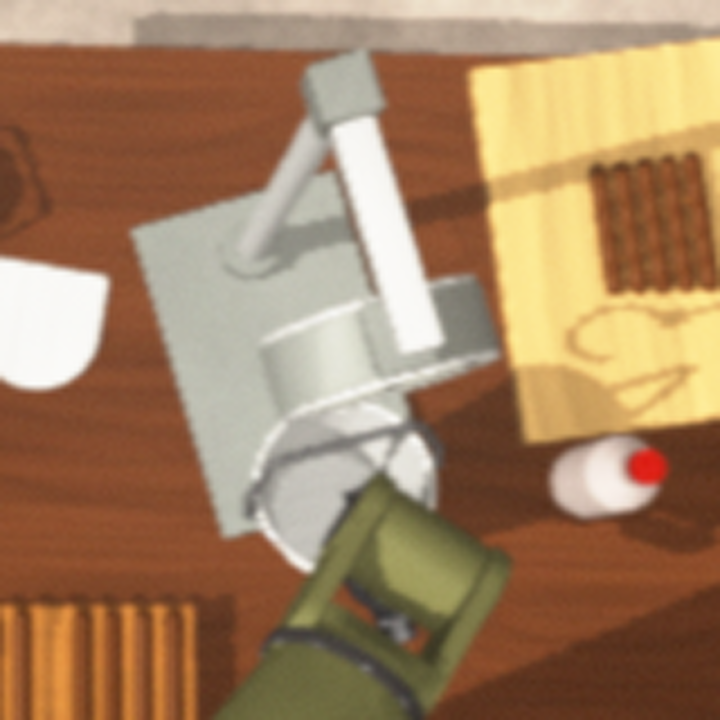

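Run:
```python
from h import *
st=robot.state(); S=cloud('s17'); p=load('s17')[0].astype(int)
hx=np.array([np.cos(.293),np.sin(.293)]); hy=np.array([-hx[1],hx[0]])
d=S-st['eef_pos']; L=np.stack([d[...,:2]@hx,d[...,:2]@hy,S[...,2]],-1)
U,V=np.meshgrid(np.arange(640),np.arange(400))
b=(L[...,0]>75)&(L[...,0]<115)&(abs(L[...,1])<80)&(L[...,2]>225)&(L[...,2]<285)
Q=L[b]; print('bar',len(Q)); 
for u,v,q in zip(U[b],V[b],Q): print((u,v),np.round(q).astype(int).tolist(),end=' ')
print()
k=(L[...,0]>120)&(L[...,0]<190)&(abs(L[...,1])<35)&(L[...,2]>215)&(L[...,2]<345); Q=L[k]
print('hook',len(Q))
for z in range(220,345,8):
    q=Q[(Q[:,2]>=z)&(Q[:,2]<z+8)]
    if len(q): print(z,'x',np.round(np.sort(q[:,0])).astype(int).tolist(),'ymed',np.round(np.median(q[:,1]),1))
dl=(L[...,0]>100)&(L[...,0]<210)&(abs(L[...,1])<100)&(L[...,2]>400)&(L[...,2]<540); Q=L[dl]; print('dial',np.percentile(Q,[1,99],axis=0))
# hub
h=(L[...,0]>-80)&(L[...,0]<90)&(abs(L[...,1])<110)&(L[...,2]>365)&(L[...,2]<480); Q=L[h]; print('hub fwd',np.percentile(Q[:,0],[50,95,99,100]));
```

```text
bar 77
(np.int64(354), np.int64(151)) [98, -47, 270] (np.int64(355), np.int64(151)) [94, -47, 271] (np.int64(356), np.int64(151)) [91, -54, 267] (np.int64(353), np.int64(152)) [100, -41, 269] (np.int64(354), np.int64(152)) [96, -41, 269] (np.int64(355), np.int64(152)) [93, -46, 267] (np.int64(356), np.int64(152)) [91, -54, 262] (np.int64(357), np.int64(152)) [88, -62, 258] (np.int64(353), np.int64(153)) [98, -30, 272] (np.int64(354), np.int64(153)) [95, -33, 270] (np.int64(356), np.int64(153)) [91, -57, 256] (np.int64(357), np.int64(153)) [88, -61, 254] (np.int64(353), np.int64(154)) [96, -21, 273] (np.int64(354), np.int64(154)) [93, -27, 270] (np.int64(356), np.int64(154)) [91, -59, 250] (np.int64(357), np.int64(154)) [87, -58, 252] (np.int64(358), np.int64(154)) [85, -70, 245] (np.int64(352), np.int64(155)) [99, -17, 270] (np.int64(353), np.int64(155)) [95, -18, 270] (np.int64(357), np.int64(155)) [88, -64, 243] (np.int64(358), np.int64(155)) [83, -61, 246] (np.int64(352), np.int64(156)) [96, -4, 275] (np.int64(353), np.int64(156)) [93, -10, 271] (np.int64(358), np.int64(156)) [84,
[... 2508 characters left out ...]
236 x [127, 129, 129, 159, 162, 163] ymed -4.9
244 x [122, 122, 126, 162, 163, 166, 167] ymed -3.3
252 x [162, 164, 168] ymed -8.1
260 x [166, 167] ymed -4.9
268 x [162, 162, 163, 167] ymed -2.6
276 x [156, 158, 164, 166] ymed -3.1
284 x [148, 152, 155, 158, 162] ymed -5.7
292 x [143, 147, 149, 152] ymed -2.4
300 x [136, 137, 139, 140, 144, 147] ymed -2.2
308 x [136, 139, 140, 142, 143, 145, 145, 149, 149] ymed -3.7
316 x [142, 145, 146] ymed -7.1
324 x [140, 141, 142, 145, 146] ymed -4.3
332 x [141] ymed -2.1
340 x [141, 142, 144, 145] ymed -1.9
dial [[114.51741919 -76.31454152 408.76341091]
 [170.92529374  74.16901234 539.45537695]]
hub fwd [14.40367232 54.8142069  61.80861499 64.80197003]
```

Run:
```python
from h import *
crop('t17',350,425,150,220,10,'t17d')
```

```text
(no output)
```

View pics/t17d.png

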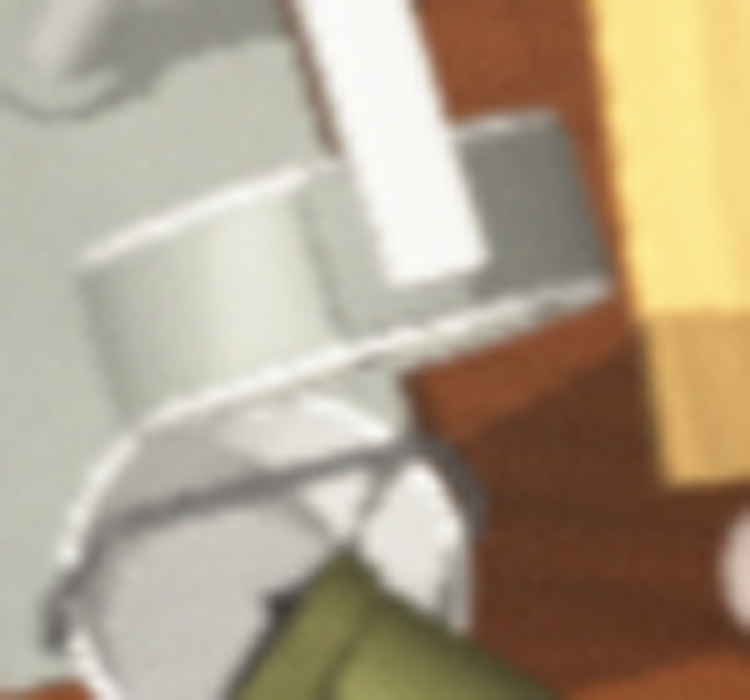

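Run:
```python
from h import *
st=robot.state(); hx=np.array([np.cos(.293),np.sin(.293)]); hy=np.array([-hx[1],hx[0]])
def f(n,x,y,z):
    w=onplane('t17',350+(x-.5*0)/10-.45,150+y/10-.45,z); d=w[:2]-st['eef_pos'][:2]; q=(d@hx,d@hy); print(n,np.round(q,1)); return np.array(q)
a=f('barL',105,530,267);b=f('barR',415,445,267); print((a+b)/2,np.arctan2((b-a)[0],-(b-a)[1]))
e=[f('d',*c,476) for c in((135,425),(610,290),(80,265),(555,110))]; print(np.mean(e,0)); d=e[1]-e[0]; print('face yaw err',np.arctan2(d[0],-d[1]))
d=e[3]-e[2]; print('face yaw err',np.arctan2(d[0],-d[1]))
```

```text
barL [97.3 57.7]
barR [ 97.  -54.4]
[97.15720215  1.64041836] -0.0027385519004884335
d [118.2  65.5]
d [119.3 -86. ]
d [169.9  68.2]
d [177.  -85.5]
[146.08053028  -9.43348697]
face yaw err 0.007085497407410085
face yaw err 0.046627523282320144
```

Emit:
drive_tool --increments "0.5 2 0 0 0; 2 4 0 0 0; 4 6 0 0 0; 7 8 0 0 0; 10 9 0 0 0; 14 9 0 0 0; 18 9 0 0 0; 21 9 0 0 0"

```text
time: 25.45
eef_pos: [500.4, -263.9, 197.0]
orientation: [-3.142, -0.0, 0.292]
force: [0.8, -0.3, -3.0]
opening: 1.8
```

Emit:
drive_tool --increments "2.5 0 0 0 0; 5 0 0 0 0; 7 0 0 0 0; 7 0 0 0 0; 7 0 0 0 0"

```text
time: 25.95
eef_pos: [506.7, -262.1, 197.0]
orientation: [-3.142, 0.0, 0.292]
force: [0.3, 0.2, -2.7]
opening: 1.5
```

```bash
cat >> h.py <<'E'
def rep(i):
    st=robot.state(); print(np.round(st['eef_pos'],1),np.round(st['force'],1),st['time'],'tq',np.round(st['joint_torque'],1))
    shot('side','s%d'%i); shot('top','t%d'%i); crop('s%d'%i,290,400,60,200,5,'s%dc'%i); crop('t%d'%i,340,430,140,230,7,'t%dc'%i)
    a=cv2.imread('pics/s%dc.png'%i); b=cv2.imread('pics/t%dc.png'%i); H=600
    a=cv2.resize(a,(int(a.shape[1]*H/a.shape[0]*.85),int(H*.85))); b=cv2.resize(b,(330,330)); o=np.zeros((a.shape[0],a.shape[1]+330,3),np.uint8); o[:,:a.shape[1]]=a; o[:330,a.shape[1]:]=b; cv2.imwrite('pics/m%d.png'%i,o); print(o.shape)
    hx=np.array([np.cos(.293),np.sin(.293)]); hy=np.array([-hx[1],hx[0]])
    S=cloud('s%d'%i); d=S-st['eef_pos']; L=np.stack([d[...,:2]@hx,d[...,:2]@hy,S[...,2]],-1)
    b=(L[...,0]>85)&(L[...,0]<112)&(abs(L[...,1])<45)&(L[...,2]>205)&(L[...,2]<290)&(load('s%d'%i)[0].max(-1)<125); Q=L[b]
    if len(Q): print('bar',len(Q),np.median(Q,0))
E
python3 -c "
from h import *
rep(18)"
```

```text
[ 506.7 -262.1  197. ] [ 0.3  0.2 -2.7] 25.95 tq [  0.1 -60.2 -36.    0.1  -0.1   0. ]
(510, 730, 3)
bar 28 [ 95.6492441    0.76732883 268.78572836]
```

View pics/m18.png

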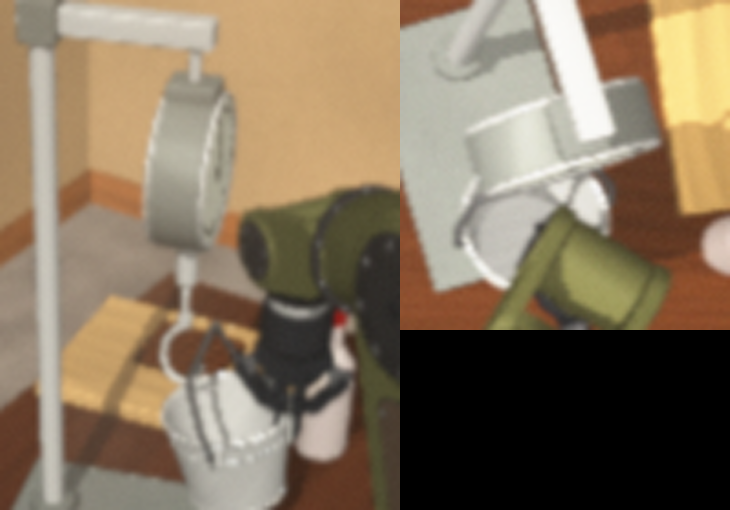

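Emit:
drive_tool --increments "1 0 0 0 0; 3 0 0 0 0; 6 0 0 0 0; 9 0 0 0 0; 11 0 0 0 0; 12 0 0 0 0; 12 0 0 0 0; 12 0 0 0 0"

```text
time: 26.85
eef_pos: [518.2, -258.6, 197.0]
orientation: [-3.142, 0.0, 0.292]
force: [0.2, 0.1, -3.7]
opening: 1.6
```

```bash
python3 -c "
from h import *
rep(19); crop('s19',315,375,110,180,10,'s19h'); crop('t19',350,420,150,220,10,'t19h')"
```

```text
[ 518.2 -258.6  197. ] [ 0.2  0.1 -3.7] 26.85 tq [  0.1 -61.4 -36.1   0.1  -0.1   0. ]
(510, 730, 3)
bar 29 [ 95.11213733   5.77149051 269.9603592 ]
```

View pics/s19h.png

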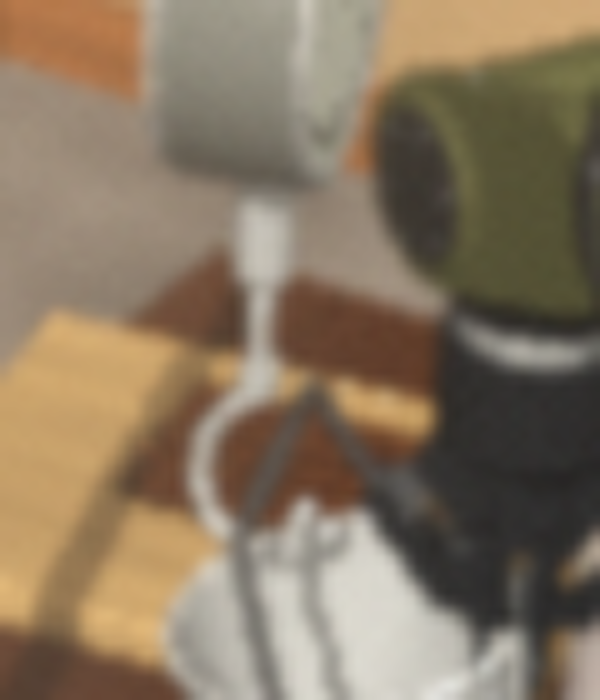

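View pics/t19h.png

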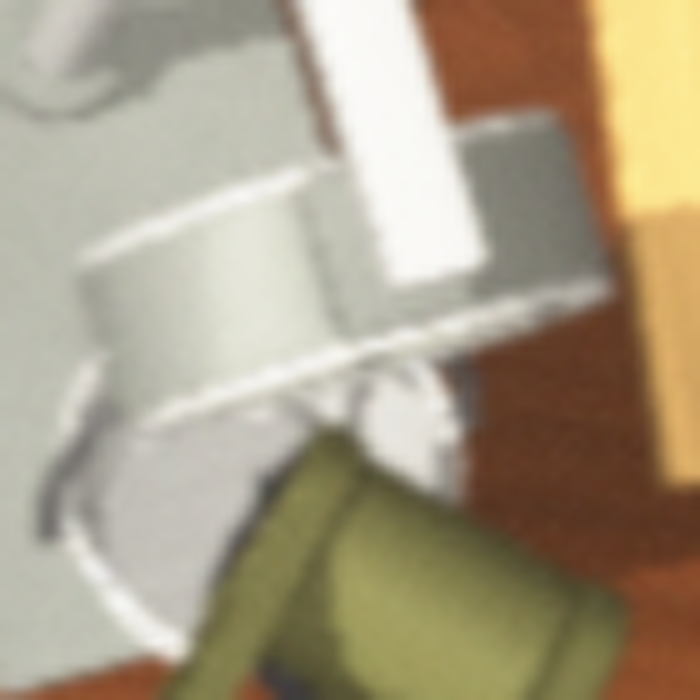

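Emit:
drive_tool --increments "2 0 2 0 0; 3 0 5 0 0; 3 0 9 0 0; 3 0 13 0 0; 3 0 17 0 0; 3 0 20 0 0; 3 0 22 0 0; 3 0 22 0 0"

```text
time: 27.75
eef_pos: [521.0, -257.7, 174.7]
orientation: [-3.141, 0.0, 0.292]
force: [0.7, 0.2, -2.8]
opening: 1.6
```

```bash
python3 -c "
from h import *
rep(20); crop('s20',315,375,110,180,10,'s20h')"
```

```text
[ 521.  -257.7  174.7] [ 0.7  0.2 -2.8] 27.75 tq [ -0.  -62.1 -35.2   0.1  -0.2   0. ]
(510, 730, 3)
bar 23 [9.48708189e+01 1.91655896e-01 2.48248858e+02]
```

View pics/s20h.png

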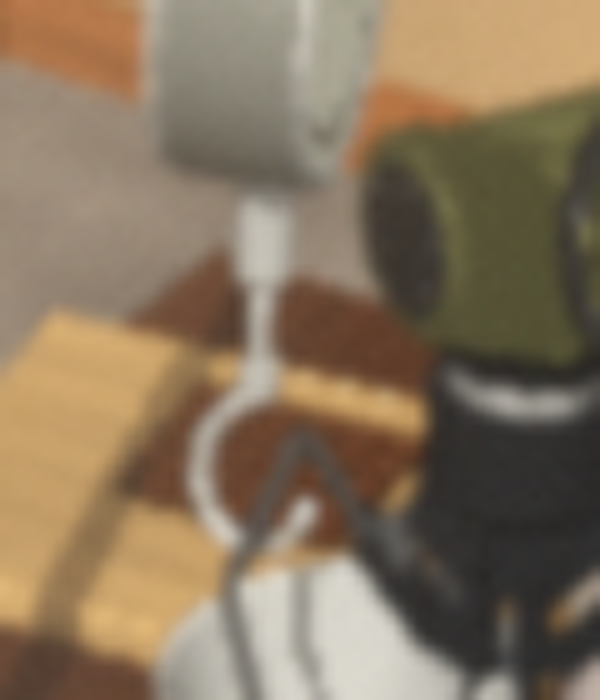

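Emit:
drive_tool --increments "0 0 2 0 0; 0 0 4 0 0; 0 0 6 0 0; 0 0 8 0 0; 0 0 10 0 0; 0 0 10 0 0"

```text
time: 28.45
eef_pos: [521.0, -257.7, 164.7]
orientation: [-3.141, 0.0, 0.292]
force: [0.2, -0.9, -3.1]
opening: 1.7
```

Emit:
drive_tool --increments "0 0 1 0 0; 0 0 2 0 0; 0 0 3 0 0; 0 0 4 0 0; 0 0 4 0 0"

```text
time: 28.95
eef_pos: [521.1, -257.7, 161.0]
orientation: [3.142, -0.0, 0.292]
force: [0.1, 0.1, -0.8]
opening: 1.5
```

```bash
python3 -c "
from h import *
rep(21); crop('s21',315,375,110,180,10,'s21h')"
```

```text
[ 521.1 -257.7  161. ] [ 0.1  0.1 -0.8] 28.95 tq [ -0.2 -61.7 -34.   -0.   -0.   -0. ]
(510, 730, 3)
bar 19 [ 94.91725462 -11.03767685 234.10993198]
```

View pics/s21h.png

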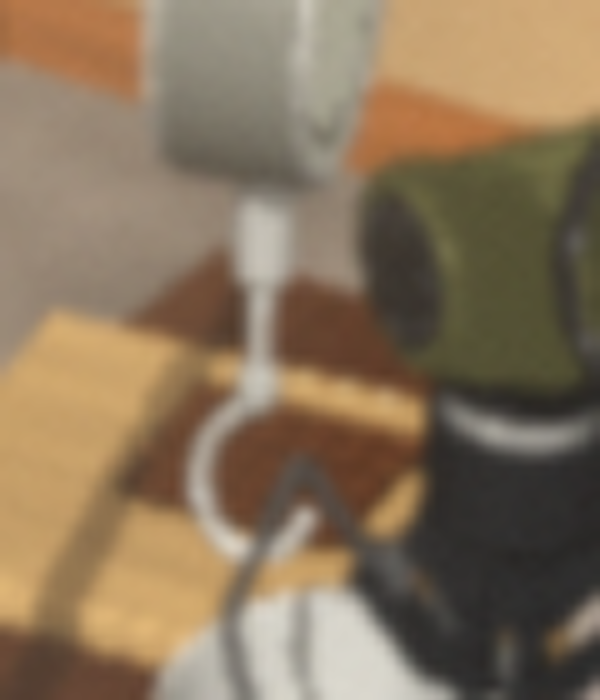

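Emit:
drive_tool --increments "0 0 1 0 0; 0 0 2 0 0; 0 0 2 0 2; 0 0 2 0 4; 0 0 2 0 6; 0 0 2 0 8; 0 0 2 0 10; 0 0 2 0 12" --force 20

```text
time: 29.85
eef_pos: [521.1, -257.8, 159.0]
orientation: [3.142, -0.0, 0.292]
force: [0.6, 0.4, -0.5]
opening: 11.8
```

```bash
python3 -c "
from h import *
print(robot.state()['opening']);rep(22);shot('wrist','w22'); crop('s22',300,400,100,220,5,'s22h')"
```

```text
11.847097414226607
[ 521.1 -257.8  159. ] [ 0.6  0.4 -0.5] 29.85 tq [ -0.2 -60.9 -33.3  -0.1   0.1   0. ]
(510, 730, 3)
bar 21 [ 95.10120939  -9.05217268 229.75534791]
```

View pics/s22h.png

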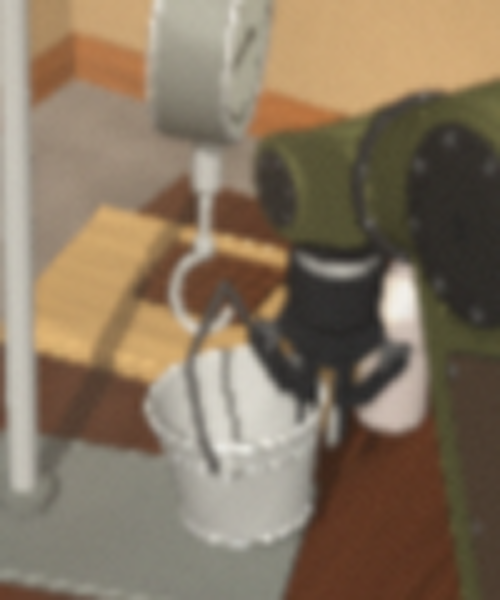

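View pics/w22.png

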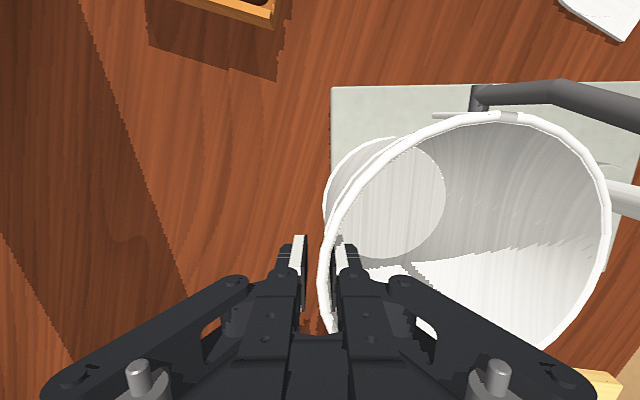

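Load is on the hook, and the pail follows the inner pad. I'll keep opening slowly.

Emit:
drive_tool --increments "0 0 0 0 14; 0 0 0 0 16; 0 0 0 0 18; 0 0 0 0 20; 0 0 0 0 22; 0 0 0 0 24; 0 0 0 0 26; 0 0 0 0 28"

```text
time: 30.8
eef_pos: [521.1, -257.8, 159.1]
orientation: [3.142, -0.0, 0.292]
force: [0.2, -0.2, 0.7]
opening: 28.3
```

Emit:
drive_tool --increments "0 0 0 0 30; 0 0 0 0 32; 0 0 0 0 34; 0 0 0 0 36; 0 0 0 0 38; 0 0 0 0 40; 0 0 0 0 42; 0 0 0 0 44"

```text
time: 31.6
eef_pos: [521.1, -257.8, 159.1]
orientation: [3.142, -0.0, 0.292]
force: [0.4, -0.0, -0.7]
opening: 43.9
```

```bash
python3 -c "
from h import *
print(robot.state()['opening']);rep(23);shot('wrist','w23'); crop('s23',300,400,100,220,5,'s23h')"
```

```text
43.90266802762915
[ 521.1 -257.8  159.1] [ 0.4 -0.  -0.7] 31.6 tq [  0.  -60.8 -33.4   0.   -0.   -0. ]
(510, 730, 3)
bar 16 [ 94.12092712 -11.87555298 229.91210597]
```

View pics/s23h.png

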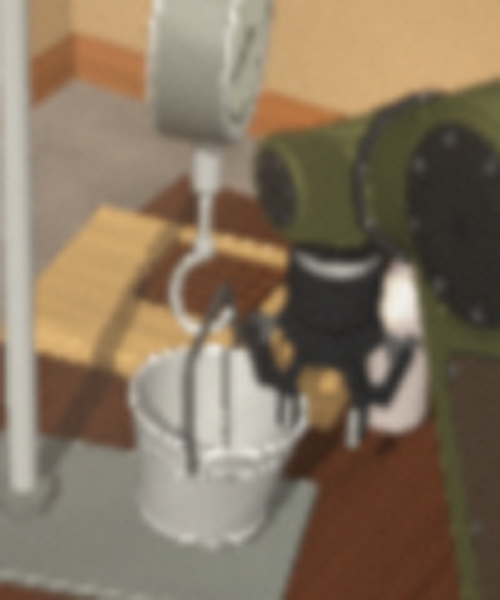

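View pics/w23.png

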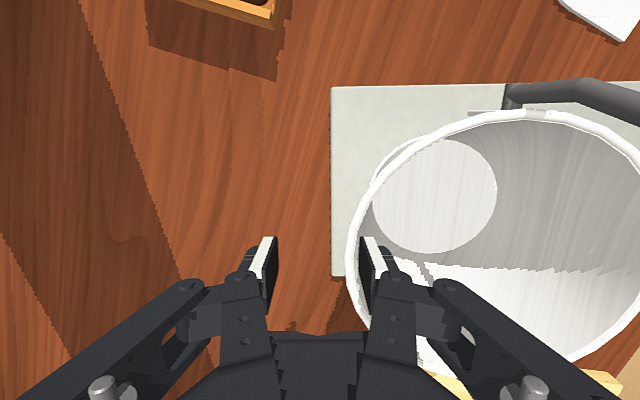

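Working gently; the pail is nearly plumb. Opening further.

Emit:
drive_tool --increments "0 0 0 0 46; 0 0 0 0 48; 0 0 0 0 50; 0 0 0 0 52; 0 0 0 0 54; 0 0 0 0 56; 0 0 0 0 58; 0 0 0 0 60"

```text
time: 32.55
eef_pos: [521.1, -257.8, 159.1]
orientation: [3.142, -0.0, 0.292]
force: [0.2, -0.3, -0.4]
opening: 60.1
```

Emit:
drive_tool --increments "0 0 0 0 62; 0 0 0 0 64; 0 0 0 0 66; 0 0 0 0 68; 0 0 0 0 70; 0 0 0 0 72; 0 0 0 0 74; 0 0 0 0 76"

```text
time: 33.35
eef_pos: [521.1, -257.8, 159.1]
orientation: [3.142, -0.0, 0.292]
force: [-0.2, 0.5, -0.5]
opening: 76.1
```

```bash
python3 -c "
from h import *
print(robot.state()['opening']);rep(24);shot('wrist','w24'); crop('s24',300,400,100,220,5,'s24h')"
```

```text
76.07641107111569
[ 521.1 -257.8  159.1] [-0.2  0.5 -0.5] 33.35 tq [  0.  -60.8 -33.4  -0.    0.   -0. ]
(510, 730, 3)
bar 15 [ 94.2998667  -16.62922271 230.52653511]
```

View pics/s24h.png

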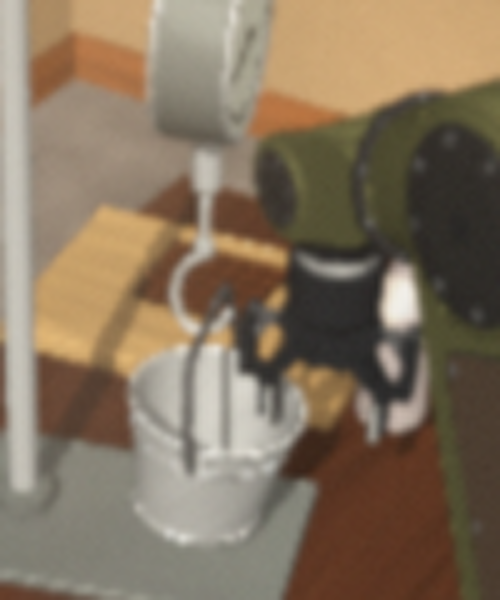

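View pics/w24.png

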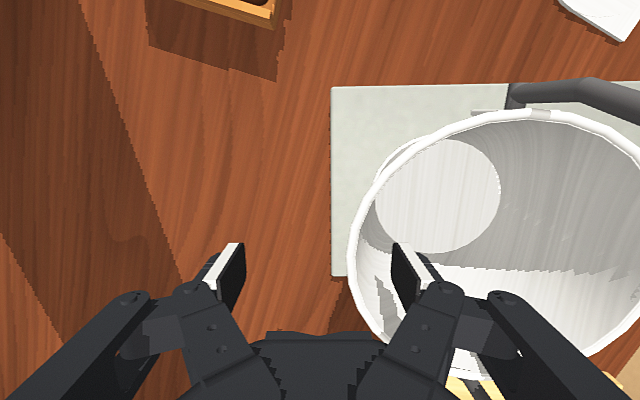

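Emit:
drive_tool --increments "0 0 -3 0 76; 0 0 -8 0 76; 0 0 -14 0 76; 0 0 -20 0 76; 0 0 -22 0 76; 0 0 -22 0 76"

```text
time: 34.1
eef_pos: [521.2, -257.8, 181.6]
orientation: [3.141, -0.001, 0.292]
force: [0.2, -1.2, 0.3]
opening: 76.0
```

```bash
python3 -c "
from h import *
rep(25);shot('wrist','w25'); W=cloud('w25')
st=robot.state()
for u,v in [(350,250),(365,300),(540,118),(400,150),(600,350),(450,125),(352,260),(620,130)]:
    w=W[v-4:v+5,u-4:u+5].reshape(-1,3); print(u,v,np.round(w[np.nanargmax(w[:,2])]))"
```

```text
[ 521.2 -257.8  181.6] [ 0.2 -1.2  0.3] 34.1 tq [  0.  -60.7 -34.6  -0.    0.1  -0. ]
(510, 730, 3)
bar 15 [ 94.14072717 -14.85711536 230.01111491]
350 250 [ 541. -255.  149.]
365 300 [ 563. -287.  149.]
540 118 [ 604. -161.  160.]
400 150 [ 548. -192.  153.]
600 350 [ 599. -228.  234.]
450 125 [ 566. -173.  156.]
352 260 [ 542. -262.  149.]
620 130 [ 589. -168.  213.]
```

View pics/w25.png

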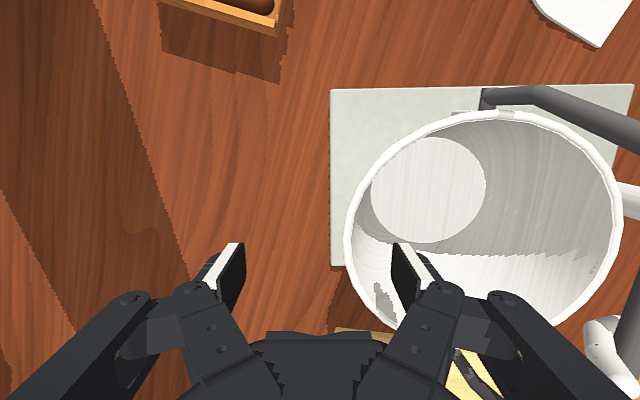

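Emit:
drive_tool --increments "-4 0 0 0 76; -14 0 -2 0 76; -30 0 -5 0 76; -50 0 -8 0 76; -75 0 -10 0 76; -100 0 -15 0 76; -120 0 -20 0 76; -130 0 -20 0 76"

```text
time: 35.05
eef_pos: [395.1, -295.8, 201.8]
orientation: [3.141, -0.0, 0.291]
force: [1.1, 0.1, -1.0]
opening: 76.1
```

```bash
python3 -c "
from h import *
rep(26);shot('wrist','w26');crop('s26',300,400,100,220,5,'s26h')"
```

```text
[ 395.1 -295.8  201.8] [ 1.1  0.1 -1. ] 35.05 tq [  0.6 -47.5 -33.9  -0.1   0.3   0. ]
(510, 730, 3)
```

View pics/w26.png

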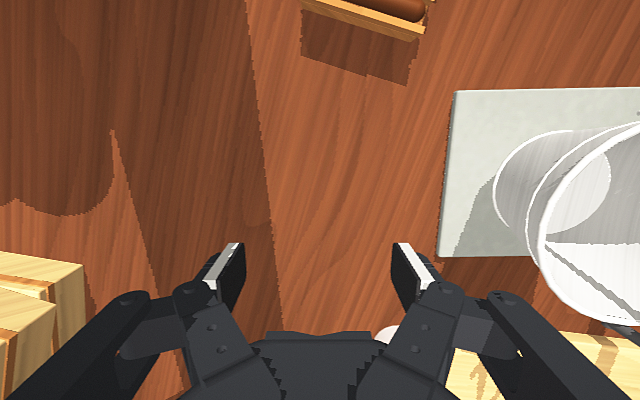

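View pics/s26h.png

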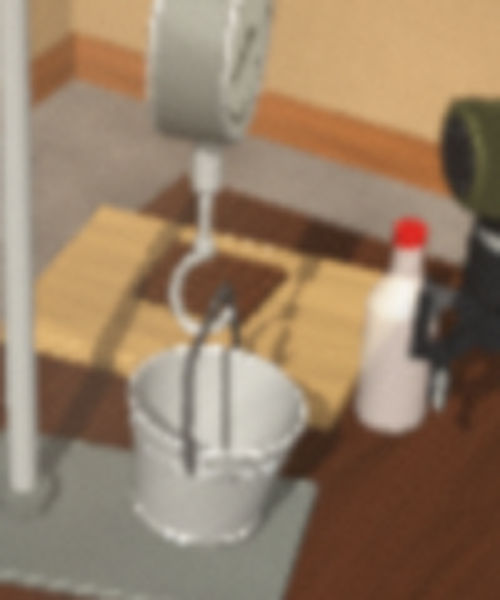

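```bash
python3 - <<'E'
from h import *
hx=np.array([np.cos(.293),np.sin(.293)]); hy=np.array([-hx[1],hx[0]])
for tag in('s26','t26'):
    W=cloud(tag); o=np.array([616,-225]); d=W[...,:2]-o; L=np.stack([d@hx,d@hy,W[...,2]],-1)
    m=(abs(L[...,0])<85)&(abs(L[...,1])<95)&(L[...,2]>30)&(L[...,2]<175); Q=L[m]; rr=np.hypot(Q[:,0],Q[:,1]); print(tag,len(Q),Q.min(0),Q.max(0))
    # top z by azimuth bins about estimated axis
    c=[(Q[:,0].min()+Q[:,0].max())/2,(Q[:,1].min()+Q[:,1].max())/2]
    a=np.degrees(np.arctan2(Q[:,1]-c[1],Q[:,0]-c[0])); r=np.hypot(Q[:,0]-c[0],Q[:,1]-c[1])
    for b in range(-180,180,30):
        k=(a>=b)&(a<b+30)&(r>58)
        if k.sum()>2: print(b+15,np.round(np.percentile(Q[k,2],97),1),k.sum())
    B=(abs(L[...,0])<40)&(abs(L[...,1])<70)&(L[...,2]>210)&(L[...,2]<240)&(load(tag)[0].max(-1)<130); q=L[B]; print('bar',len(q), np.round(q[np.argsort(q[:,1])][::2]).astype(int).tolist() if len(q) else '')
    H=(abs(L[...,0])<40)&(abs(L[...,1])<20)&(L[...,2]>205)&(L[...,2]<330)&(load(tag)[0].min(-1)>130); q=L[H]; print('hook',len(q),np.percentile(q,[2,50,98],axis=0) if len(q) else '')
E
python3 - <<'E'
import sys; sys.path.insert(0,'.')
import os; os.chdir('.')
from h import *
crop('s26',315,375,140,200,12,'s26z')
E
```

```text
s26 1058 [-84.58500833 -80.85568765  42.98376313] [ 56.41467253  82.8975378  172.18616664]
-165 151.0 21
-135 151.1 55
-105 153.7 111
-75 159.9 142
-45 161.4 89
-15 163.9 53
15 164.6 22
45 162.4 78
75 167.0 84
105 156.1 69
135 152.7 49
165 150.0 21
bar 29 [[-6, -64, 216], [-7, -57, 230], [-8, -53, 228], [-1, -49, 229], [-3, -41, 230], [-2, -31, 226], [-7, -25, 231], [-5, -19, 230], [-2, -15, 227], [-19, -10, 238], [-5, -2, 227], [-8, 25, 231], [-9, 44, 234], [-6, 50, 229], [-7, 66, 221]]
hook 64 [[-2.02131871e+01 -2.70853098e+00  2.21669663e+02]
 [ 2.72003090e+00  2.33531707e-01  2.73997953e+02]
 [ 2.28966197e+01  1.04489322e+01  3.23784651e+02]]
t26 688 [-84.16799618 -80.80770375  32.60308261] [ 44.88058178  80.21335088 173.07937916]
-165 151.3 20
-135 154.4 33
-105 154.7 48
-75 163.8 18
15 116.7 8
45 171.4 26
75 167.3 21
105 163.3 17
135 156.7 14
165 153.6 17
bar 1 [[-6, 64, 212]]
hook 2 [[-19.53326935  -3.02613651 236.7573979 ]
 [-19.29008971  -0.74470831 240.86842279]
 [-19.04691008   1.5367199  244.97944768]]
```

View pics/s26z.png

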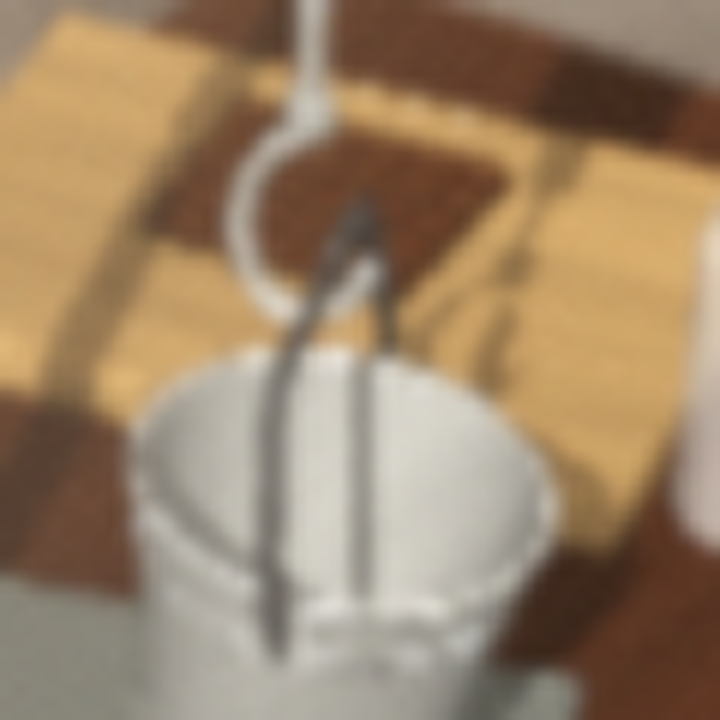

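Emit:
drive_tool --increments "0 0 0 0 76; 0 0 0 0 76; 0 0 0 0 76; 0 0 0 0 76; 0 0 0 0 76; 0 0 0 0 76; 0 0 0 0 76; 0 0 0 0 76"

```text
time: 36.0
eef_pos: [396.6, -295.2, 201.1]
orientation: [3.142, -0.0, 0.292]
force: [-0.0, 0.1, -0.4]
opening: 75.8
```

Run:
```python
from h import *
hx=np.array([np.cos(.293),np.sin(.293)]); hy=np.array([-hx[1],hx[0]]); o=np.array([616,-225])
for i in range(6):
    shot('side','s3%d'%i); W=cloud('s3%d'%i); d=W[...,:2]-o; L=np.stack([d@hx,d@hy,W[...,2]],-1)
    m=(abs(L[...,0])<88)&(abs(L[...,1])<95)&(L[...,2]>30)&(L[...,2]<175); Q=L[m]; v,u=np.where(m)
    a=Q[Q[:,0]<-45]; b=Q[Q[:,0]>40]
    print(robot.state()['time'],'px',u.mean().round(2),v.mean().round(2),u.min(),u.max(),'rim z -x',np.percentile(a[:,2],97).round(1),'+x',np.percentile(b[:,2],97).round(1))
p,q=load('s30')[0].astype(int),load('s26')[0].astype(int); print('diff in pail area vs s26',np.abs(p-q)[165:212,322:366].mean(), 'between last', np.abs(load('s35')[0].astype(int)-p)[165:212,322:366].mean())
# bystanders: compare initial and now
a,b=load('s1')[0].astype(int),load('s35')[0].astype(int); cv2.imwrite('pics/diff.png',np.clip(np.abs(a-b).sum(-1),0,255).astype(np.uint8))
st=robot.state(); print(st['eef_pos'],st['force'])
```

```text
36.05 px 341.44 187.39 325 360 rim z -x 152.3 +x 163.9
36.1 px 341.42 187.37 325 360 rim z -x 150.7 +x 164.5
36.15 px 341.42 187.37 325 360 rim z -x 151.2 +x 165.2
36.2 px 341.43 187.33 325 360 rim z -x 151.1 +x 165.7
36.25 px 341.43 187.38 325 360 rim z -x 152.0 +x 164.9
36.3 px 341.41 187.34 325 360 rim z -x 152.6 +x 165.2
diff in pail area vs s26 0.8552546744036106 between last 0.8550934880722115
[ 396.5905608  -295.20457011  201.05083781] [ 0.13195679 -0.1564729  -0.30408634]
```

View pics/diff.png

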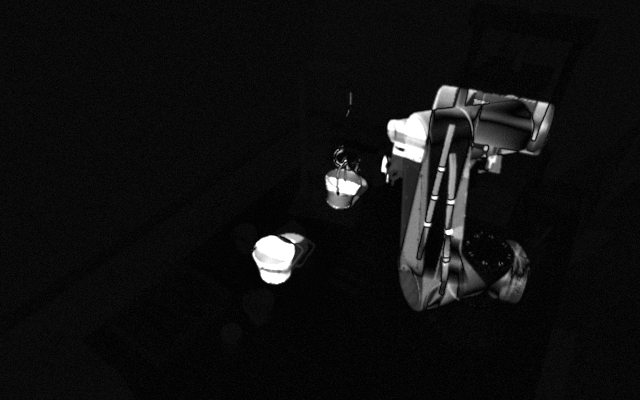

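View pics/s35.png

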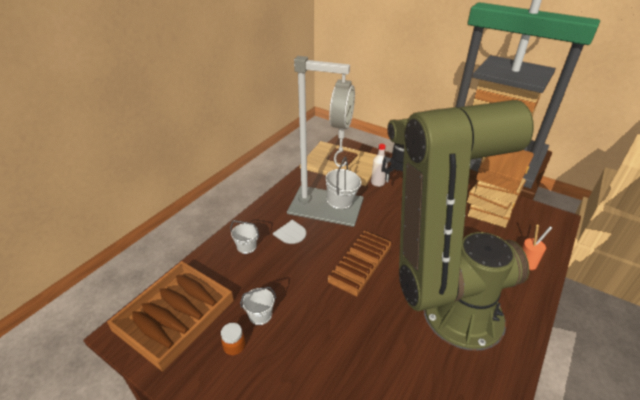

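Run:
```python
from h import *
print(robot.job_done()); print(robot.state()['time'])
```

```text
the job is handed in; nothing more can be done
None
the job is handed in; nothing more can be done
```

I swung the bail upright while the pail stood on the bench and hung the pail on the hook at the middle of the bail's crossbar. I handed the job in at about 36.3 s of the 72 s allowed.

**How it went**
- I pinched the bail's crossbar near one end to lift it. On the first try the bar gripped too tightly and the pail tipped. I backed off to an almost upright pail (about 0.07 rad), loosened the grip and pushed the bail up.
- The bail then stood upright for about 0.3 s with the pail level, before I leaned it slightly forward.
- I lifted the pail by its rim on the robot side, because the wrist needed clearance from the dial. I set it down once to lean the bail further forward, then gripped the rim again.
- I lowered the bar into the hook and opened the fingers slowly, so the pail swung gently to rest. Then I backed the hand away.

**Last checks**
- **Position:** the crossbar was about 5–7 mm from the hook's seat and the hook was drawn down about 7 mm. That agrees with the roughly 3 N weight felt while carrying the pail.
- **Stillness:** six side pictures over 0.25 s showed no movement.
- **Bystanders:** the before/after difference picture shows nothing moved except the pail, the hook and dial pointer, and the arm. The robot was touching nothing.

**Not perfect**
- **Level:** the pail hangs about 0.1 rad off level, its robot side lower, probably held there by the stiff ears. The limit is 0.2 rad.
- **First tip:** I did not measure the tilt at its worst; by eye it was 0.3–0.4 rad, against the 0.6 rad limit.
- **Set-down:** setting the pail down to grip it again pressed it on the bench with about 35 N at the wrist.
- **Camera agreement:** the side and top cameras disagreed by 2–5 mm on where the hook was, which was within the room available.

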